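Load a sample plate and wind the slide to its stop

TASK

Lay the loose sample plate flat and squarely on top of the matching plate on the inspection slide, edges flush, and let go of it. Then wind the slide's handwheel clockwise until the slide table touches its stop under the microscope, with the plate still squarely in place. Drive the table only by the handwheel, and leave the other things on the bench where they are.

Things in the scene. Friction and masses are not known exactly. Their poses are not given: they have to be found in the camera images.
- plate: loose aluminium sample plate, 60 (its x) x 110 (its y) x 14 mm thick, 0.25 kg, with three dark discs flush in its top; lies flat on the bench to the robot's right. Origin: centre of its underside. It looks the same after a half turn.
- slide_table: the slide table of the inspection slide: a dark saddle 50 x 110 x 20 mm with an aluminium plate 60 (x) x 110 (y) x 14 mm screwed on top, the same outline as the loose plate. Origin: centre of the saddle's underside; the top of its plate is 34 mm above the origin. It travels along its own +y towards the stop; its end face towards the stop is 55 mm from the origin along y.
- stop_face (a point): centre of the flat tip (18 mm across) of the steel stop clamped on the bed; it faces the slide table's end, along the table's -y. The table touches it when this point is at y = 55 mm in the table's frame. Where the stop is clamped differs from run to run.
- fixture: the fixed machine: dark bed plate 140 x 420 mm, grey gearbox with the handwheel in front (its -x), white stereo microscope on a 380 mm column at its +y end, head 205 mm above the bench over the stop end. Origin on the bench; x away from the operator (robot), y along the slide to the stop. The handwheel's axis lies in its x-z plane and leans 30 degrees from vertical towards -x.
- handwheel (a joint): angle of the handwheel in rad, 0 to 20.4; it grows as the wheel is turned clockwise, as seen by the operator looking at its face. The table moves 40 mm towards the stop per turn. The wheel stays where it is left; turning it takes about 6 N at the handle.
- wheel_centre (a point): point on the handwheel's axis, level (along the axis) with the handle's grip point. The wheel is an aluminium disc 110 mm across; its face is 33 mm below this point along the axis, its hub (32 mm across) 23 mm below. Its z axis is the wheel's axis, pointing up and out to the operator; its x points from the axis to the handle.
- handle_grip (a point): middle of the black handle, a freely turning round grip 24 to 26 mm thick and 48 mm long that stands on the wheel's face parallel to its axis, 42 mm from the axis; it ends 21 mm beyond this point. Its z axis points out along the handle.
- cup: red plastic cup, 72 mm across, 100 mm tall; leave alone. Origin: centre of its underside.
- tray: shallow yellow plastic tray 100 x 160 x 35 mm; leave alone. Origin: centre of its underside.
- bottle: white bottle 60 mm across, 160 mm tall; leave alone. Origin: centre of its underside.
- ring_gauge: steel ring 66 mm across, 22 mm tall, lying in front of the machine beside the handwheel; leave alone. Origin: centre of its underside.
- screwdriver: screwdriver lying on the bench near the robot; leave alone. Origin: middle of its underside.
- wrench: steel wrench lying on the bench to the far right; leave alone.
Not all that is in view belongs to the job. Of the things that look like the plate, take the one that is farthest from the robot's base at the start.

How it is judged:
By the outcome, as a careful person would: the job done as asked, in the order asked, and still so for the second after the job is handed in, with the robot touching nothing.
It also fails if it takes over 67 s, if anything falls off the work surface, if the arm or the gripper's body presses on something with over 40 N, if the wrist force passes 120 N, or if a joint passes its speed limit or range.

ROBOT

A 6-joint arm with a two-finger parallel gripper is mounted at the origin on the work surface. World frame = base frame: x ahead of the robot, y to its left, z up, the work surface at z = 0. Lengths are in m, angles in rad, forces in N, time in s.
With the tool pointing down it reaches from about 0.25 to 0.775 m from the base axis. Payload 4 kg.
Tool frame: the origin (TCP) lies on the centre line of the jaws, within the pads' length; the fingertips stand 8 mm ahead of it and the grasp point (between the pads) lies 11 mm behind it; y points along the fingers, x is the direction in which the jaws open and shut, and the axes are right-handed (so a half turn about y gives the same grasp; the last joint's range is limited). The gripper opens to 94 mm and grips with 3 to 60 N. Pads are 16 mm wide; open, the fingers measure 119 mm over their backs; the gripper's body (75 mm by 177 mm) begins 78 mm behind the grasp point.
Start: joints at [1.119, 0.087, 1.371, -0, 1.684, -0.103], TCP at [0.188, 0.517, 0.214] pointing down, gripper open.
Joint ranges: [-3.1, 3.1], [-0.76, 2.03], [0.27, 2.55], [-1.08, 4.22], [0.17, 2.65], [-2.57, 2.57]. Speed limits (rad/s): [2.79, 2.79, 3.14, 3.14, 3.14, 3.14].

INTERFACE

Orientations are given as [roll, pitch, yaw] about the fixed x, y, z axes, in that order (R = Rz(yaw) Ry(pitch) Rx(roll)).
In Python, from bench import robot gives the robot as it stands.
- The arm moves only by the tool step_arm, never from a script. Its argument "commands" is a list of rows, each an object with "xyz": the shift along the world's x, y, z in m, a list of three; "twist": the turn, a rotation vector about the world's x, y, z in degrees, a list of three. In form: [{"xyz": [tx, ty, tz], "twist": [ax, ay, az]}, ...]. A call has 1 to 12 rows; each row is the pose to reach, as a shift and turn from the pose commanded when the call began; what a row does not reach only later rows make up. A row lasts 1/12 s, in which the tool goes at most 41.7 mm and 7.16 degrees, less where a joint would pass 70% of its speed; a pose out of reach is approached as far as the arm can. A call with a gripper value outside its range is refused whole. "fingers" is the closure in counts, from 0 (fully open) to 255 (shut), set as the call begins (left out, the last holds). The fingers move at their own pace and stop on an object; the grip force is fixed at half the most. Time passes only in rows, so rows that repeat a pose let the fingers close. It gives the time, the measured TCP pose, the force and the opening at its end, in the units of the state.
- robot.get_obs(): the state, without advancing time (a new reading comes with each control period).
- robot.snapshot(name): name is "side" or "top"; returns (picture, depth): 480x640x3 uint8, red, green, blue; 480x640 float32, m along the optical axis (not along the pixel's ray), 0 where there is no reading.
- robot.camera_info(name): a dict with "fx", "fy", "cx", "cy" (pixels), "R" (3x3) and "t" (3): a world point X has camera coordinates R X + t. Camera axes: x right, y down, z forward; pixel columns grow to the right and rows downward; lengths in m; the calibration is good to about 2 mm. A picture is of the moment at which its call begins. camera_info takes no time and is no camera call.
- robot.close_job(): hands the job in, once; it reports no verdict.
The state is a dict: "time": time; "joint_positions": joint angles; "qvel": joint speeds; "joint_torque": joint torques, N m; "tool_pos": TCP position; "ee_rot": TCP orientation; "wrist_force": force on the tool from outside, world axes, zero at the start; "wrist_torque": the same for the moment, N m; "width": finger opening in m.
Only numpy, scipy, OpenCV 4.12 (cv2) and the standard library are available. Lean on these libraries where they do the work, as an engineer would, in place of code of your own. Each camera call takes 0.05 s, during which the arm holds its last target.

## Working session

There is one attempt and no reset: what is moved stays moved. The work goes in short steps, Python scripts to look and compute and a tool call to move; the robot and the scene stay as the last step left them, time stands still between calls to the robot, and variables do not carry over. Pictures are saved under pics/ and viewed, and the job is handed in when it is done.

Besides the shell and the picture viewer there is one more tool, called as name([rows], argument=value, ...), one row to a line, values as JSON. step_arm: Moves the arm, as the interface text tells. Its arguments: {"type":"object","properties":{"commands":{"type":"array"},"fingers":{"type":"number"}},"required":["commands"]}

```bash
ls; mkdir -p pics; python3 - <<'E'
from bench import robot
import cv2,numpy as np
print(robot.get_obs())
for n in("side","top"):
    p,d=robot.snapshot(n); cv2.imwrite(f"pics/{n}0.png",p[:,:,::-1]); np.save(f"pics/{n}0.npy",d)
    print(n,robot.camera_info(n))
E
```

```text
pics
{'time': 0.0, 'joint_positions': array([ 1.11887386e+00,  8.79134964e-02,  1.37221928e+00,  6.21914139e-06,
        1.68358119e+00, -1.03067438e-01]), 'qvel': array([ 0.0009711 , -0.00050188,  0.00017771,  0.00028663,  0.00105016,
       -0.00033365]), 'joint_torque': array([ 2.04973680e-03, -3.40176022e+01, -3.02435374e+01,  7.21093523e-02,
        3.29212379e-02, -1.58379689e-04]), 'tool_pos': array([0.18776038, 0.51640772, 0.21234458]), 'ee_rot': array([-1.57057193,  0.00210942,  1.22194223]), 'wrist_force': array([0.3298653 , 0.17738366, 0.28922306]), 'wrist_torque': array([ 0.01114109, -0.03857833,  0.0712121 ]), 'width': 0.09391077124542777}
side {'fx': 472.93643885900804, 'fy': 472.93643885900804, 'cx': 314.18689051094606, 'cy': 238.42470408337664, 'R': array([[ 0.96098714, -0.27619583, -0.01481801],
       [-0.2196575 , -0.72951851, -0.64772937],
       [ 0.16809013,  0.62571448, -0.76172639]]), 't': array([-0.51305007,  0.21202697,  1.16646686])}
top {'fx': 436.5094645470445, 'fy': 436.5094645470445, 'cx': 322.44002900703134, 'cy': 241.06608083557123, 'R': array([[-0.02436147, -0.99969481,  0.00409872],
       [-0.99306947,  0.02372808, -0.11510864],
       [ 0.11497626, -0.00687453, -0.99334445]]), 't': array([0.00575867, 0.51971244, 1.23961627])}
```

View pics/side0.png

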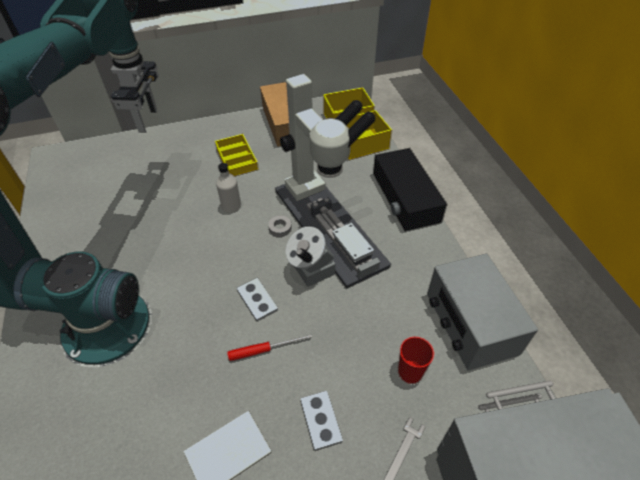

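View pics/top0.png

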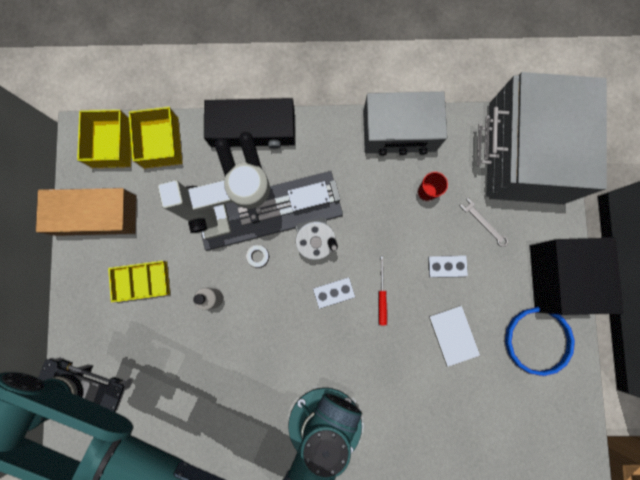

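```bash
cat > h.py <<'E'
import cv2,numpy as np
from bench import robot
CI={n:robot.camera_info(n) for n in("side","top")}
def cloud(n,d):
    c=CI[n];v,u=np.mgrid[0:480,0:640]
    P=np.stack([(u-c['cx'])/c['fx']*d,(v-c['cy'])/c['fy']*d,d],-1)
    W=(P-c['t'])@c['R']; W[d<=0]=np.nan; return W
def proj(n,X):
    c=CI[n];p=np.asarray(X)@c['R'].T+c['t'];return np.stack([c['fx']*p[...,0]/p[...,2]+c['cx'],c['fy']*p[...,1]/p[...,2]+c['cy']],-1)
def atz(n,u,v,z):
    c=CI[n];r=np.array([(u-c['cx'])/c['fx'],(v-c['cy'])/c['fy'],1.])@c['R'];o=-c['t']@c['R'];return o+r*(z-o[2])/r[2]
E
python3 - <<'E'
from h import *
I={n:cv2.imread(f"pics/{n}0.png") for n in CI};D={n:np.load(f"pics/{n}0.npy") for n in CI}
for n in CI:
    W=cloud(n,D[n])
    pts=[(334,292),(448,266),(454,335),(310,195),(318,228),(257,257),(180,230)] if n=="top" else [(257,298),(321,419),(228,448),(350,242),(306,240),(280,226)]
    for u,v in pts: print(n,u,v,W[v,u].round(4))
# plate fits by height mask
for n,(u0,v0,u1,v1) in {"top":(310,270,360,312)}.items(): pass
for n,bs in {"top":[(305,270,362,315),(422,248,475,285)],"side":[(230,272,285,325),(295,385,350,455)]}.items():
    W=cloud(n,D[n])
    for u0,v0,u1,v1 in bs:
        w=W[v0:v1,u0:u1].reshape(-1,3);m=(w[:,2]>.009)&(w[:,2]<.022);q=w[m]
        r=cv2.minAreaRect(q[:,:2].astype(np.float32)*1000);print(n,r,m.sum(),np.median(q[:,2]), np.linalg.norm(q[:,:2].mean(0)))
t=I["top"];cv2.imwrite("pics/crop1.png",np.hstack([cv2.resize(t[262:322,304:364],(380,380),interpolation=2),cv2.resize(t[236:296,418:478],(380,380),interpolation=2)]))
cv2.imwrite("pics/crop2.png",cv2.resize(t[160:270,190:350],(800,550),interpolation=2))
cv2.imwrite("pics/crop3.png",cv2.resize(I["side"][170:290,260:400],(700,600),interpolation=2))
E
```

```text
side 257 298 [ 0.3725 -0.0385  0.0118]
side 321 419 [ 0.4411 -0.3754  0.0141]
side 228 448 [ 0.2433 -0.3781  0.0137]
side 350 242 [0.6401 0.026  0.0666]
side 306 240 [0.5197 0.0174 0.1255]
side 280 226 [0.4864 0.1929 0.0006]
top 334 292 [ 0.3718 -0.037   0.0084]
top 448 266 [ 0.4394 -0.3736  0.0114]
top 454 335 [ 0.2404 -0.3789  0.0134]
top 310 195 [0.6484 0.0258 0.0684]
top 318 228 [0.5441 0.005  0.1273]
top 257 257 [ 4.803e-01  1.881e-01 -4.000e-04]
top 180 230 [ 0.5668  0.4174 -0.0015]
top ((369.25048828125, -35.94614791870117), (60.00309371948242, 109.8526611328125), 16.17173957824707) 741 0.013441154988081001 0.3710696909899744
top ((438.1501770019531, -372.6081237792969), (59.7170295715332, 111.22119903564453), 0.4131411015987396) 760 0.014056911462293877 0.5750991550501249
side ((372.42779541015625, -38.1010856628418), (61.32200622558594, 112.86820220947266), 16.405885696411133) 892 0.01361105803404913 0.374243156914768
side ((441.2803039550781, -374.5444641113281), (60.13227844238281, 111.32186126708984), 0.05608993396162987) 1508 0.014040836736426882 0.5799131952809362
```

View pics/crop1.png

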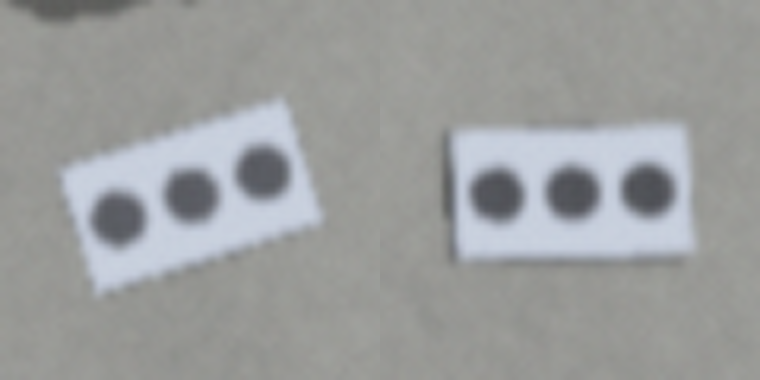

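View pics/crop2.png

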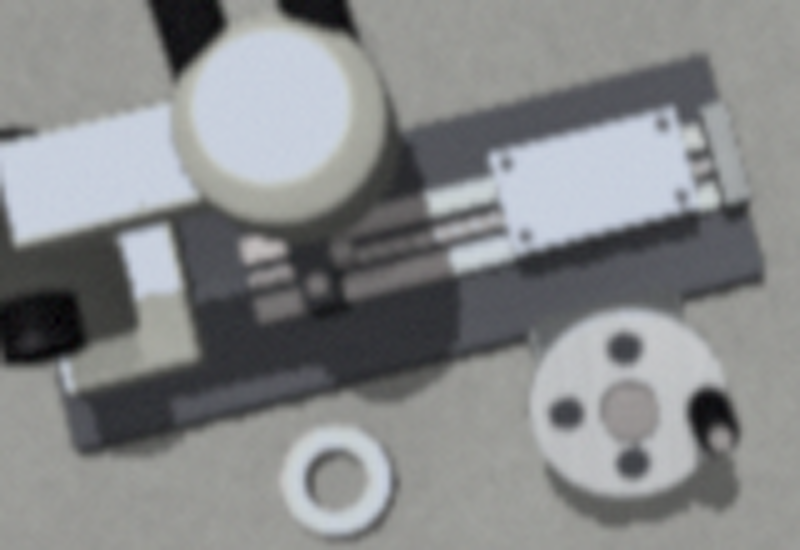

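View pics/crop3.png

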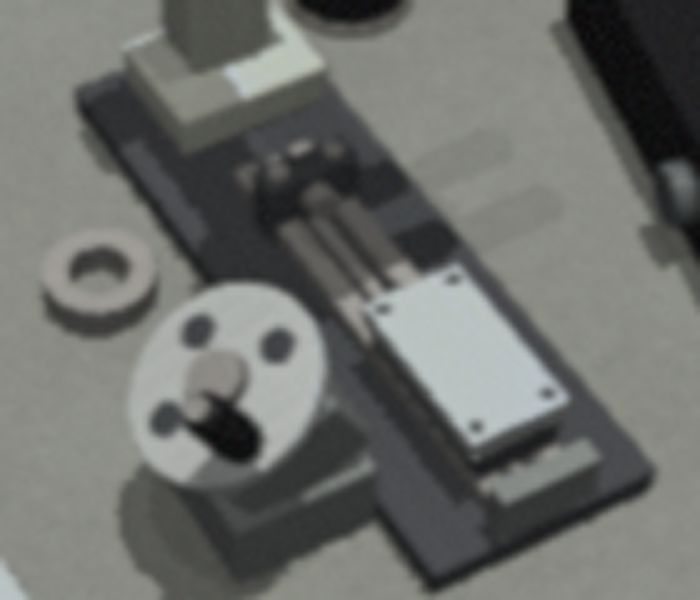

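```bash
cat > m.py <<'E'
from h import *
def rectfit(n,D,box,z0,z1,sub=True):
    W=cloud(n,D);u0,v0,u1,v1=box;w=W[v0:v1,u0:u1].reshape(-1,3)
    q=w[(w[:,2]>z0)&(w[:,2]<z1)];r=cv2.minAreaRect(q[:,:2].astype(np.float32)*1000)
    return r,len(q),np.median(q[:,2])
def edgefit(n,I,box,z,thr=150):
    # bright region's contour -> onto plane z -> min area rect, filled
    u0,v0,u1,v1=box;k=8
    g=cv2.resize(cv2.cvtColor(I,cv2.COLOR_BGR2GRAY)[v0:v1,u0:u1],None,fx=k,fy=k,interpolation=cv2.INTER_CUBIC)
    m=(g>thr).astype(np.uint8);c=max(cv2.findContours(m,cv2.RETR_EXTERNAL,cv2.CHAIN_APPROX_NONE)[0],key=cv2.contourArea)[:,0,:]
    p=np.array([atz(n,(x+.5)/k-.5+u0,(y+.5)/k-.5+v0,z)[:2] for x,y in c])
    # rectangle LSQ-fit
    from scipy.optimize import least_squares
    (cx,cy),_,_=cv2.minAreaRect(p.astype(np.float32)*1000)
    def res(s,P=p):
        d=P*1000-s[:2];a=s[2];x=d@[np.cos(a),np.sin(a)];y=d@[-np.sin(a),np.cos(a)]
        ex=np.abs(x)-30-s[3];ey=np.abs(y)-55-s[3]
        return np.where((ex>0)&(ey>0),np.hypot(ex,ey),np.maximum(ex,ey))
    best=min((least_squares(res,[cx,cy,a0,0],loss="soft_l1",f_scale=.7) for a0 in(-.3,0,.3)),key=lambda r:r.cost)
    return best.x[:2],np.degrees(best.x[2]),best.x[3],np.sqrt(np.mean(res(best.x)**2))
E
python3 - <<'E'
from m import *
I={n:cv2.imread(f"pics/{n}0.png") for n in CI};D={n:np.load(f"pics/{n}0.npy") for n in CI}
B={"top":dict(plate=(422,246,475,286),table=(282,172,340,222)),"side":dict(plate=(290,380,352,458),table=(325,212,382,270))}
for n in CI:
  for k in("plate","table"):
    print(n,k,rectfit(n,D[n],B[n][k],*((.009,.022) if k=="plate" else (.061,.073))))
    for t in(140,160,180): print("   edge",t,edgefit(n,I[n],B[n][k],.014 if k=="plate" else .0665,t))
yaw=np.radians(15)
# wheel: points with z between .09 and .16 near
for n in CI:
    W=cloud(n,D[n]);u0,v0,u1,v1=(290,215,345,268) if n=="top" else (280,220,335,285)
    w=W[v0:v1,u0:u1].reshape(-1,3);g=w[(w[:,2]>.075)&(w[:,2]<.2)]
    # ransac plane
    rng=np.random.default_rng(0);best=None
    for _ in range(500):
        a=g[rng.choice(len(g),3,False)];nn=np.cross(a[1]-a[0],a[2]-a[0]);nn/=np.linalg.norm(nn)+1e-12
        s=abs((g-a[0])@nn)<.003
        if best is None or s.sum()>best.sum(): best=s
    q=g[best];c=q.mean(0);nn=np.linalg.svd(q-c)[2][2];nn*=np.sign(nn[2])
    print(n,"wheel plane",len(g),best.sum(),c.round(4),nn.round(3),"tilt",np.degrees(np.arccos(nn[2])),"az",np.degrees(np.arctan2(-nn[1],-nn[0])))
    h=g[(g-c)@nn>.012];print("above",len(h));
    np.save(f"pics/wheel_{n}.npy",g)
E
```

```text
side plate (((441.2803039550781, -374.5444641113281), (60.13227844238281, 111.32186126708984), 0.05608993396162987), 1508, np.float64(0.014040836736426882))
   edge 140 (array([ 450.40569006, -357.11519305]), np.float64(-18.336592392330523), np.float64(10.61852934002865), np.float64(11.831036935102778))
   edge 160 (array([ 441.06762928, -373.50164373]), np.float64(0.29426219624209377), np.float64(-0.6625275593521047), np.float64(0.26364833111983627))
   edge 180 (array([ 440.80605175, -373.80785188]), np.float64(0.2753777869230523), np.float64(-1.9918077754808645), np.float64(0.29240662042149995))
side table (((615.1629028320312, 20.65251922607422), (130.0889129638672, 113.48174285888672), 13.268656730651855), 819, np.float64(0.06848479272656734))
   edge 140 (array([648.03816453,  31.89648393]), np.float64(13.615547724400052), np.float64(0.2676260996409339), np.float64(3.6374024651016468))
   edge 160 (array([648.36786031,  31.0439829 ]), np.float64(13.085939414247138), np.float64(-1.410159277244244), np.float64(2.790763581100634))
   edge 180 (array([648.32649899,  31.12593927]), 
[... 832 characters left out ...]
8940098480212))
   edge 140 (array([645.65980956,  34.75560423]), np.float64(10.507874531497983), np.float64(3.4155302968905255), np.float64(8.20191768494585))
   edge 160 (array([645.42740481,  36.56310317]), np.float64(13.396196623785324), np.float64(0.35027769580592), np.float64(8.694237610815296))
   edge 180 (array([646.79744168,  32.62918468]), np.float64(12.850612283809758), np.float64(-1.5637598589324826), np.float64(9.26246183761464))
side wheel plane 1401 873 [0.5158 0.0117 0.1116] [-0.488 -0.128  0.863] tilt 30.31228603354639 az 14.733251873679382
above 165
top wheel plane 1284 824 [0.5126 0.0169 0.1114] [-0.482 -0.114  0.868] tilt 29.72352834745267 az 13.327457850798496
above 123
```

```bash
cat >> m.py <<'E'
def tablefit(n,D,c0=(.648,.028),yaw=13.3,z0=.061,z1=.075,hw=(39,64)):
    W=cloud(n,D).reshape(-1,3);a=np.radians(yaw);d=(W[:,:2]-c0)*1000
    x=d@[np.cos(a),np.sin(a)];y=d@[-np.sin(a),np.cos(a)]
    m=(W[:,2]>z0)&(W[:,2]<z1)&(abs(x)<hw[0])&(abs(y)<hw[1]);q=W[m]
    return cv2.minAreaRect(q[:,:2].astype(np.float32)*1000),m.sum(),np.median(q[:,2]),q[:,:2].mean(0)*1000
E
python3 - <<'E'
from m import *
from scipy.optimize import least_squares
I={n:cv2.imread(f"pics/{n}0.png") for n in CI};D={n:np.load(f"pics/{n}0.npy") for n in CI}
for n in CI: print(n,tablefit(n,D[n]))
a=np.radians(13.35);A=np.array([-.5*np.cos(a),-.5*np.sin(a),np.cos(np.pi/6)])
ex=np.array([np.cos(np.pi/6)*np.cos(a),np.cos(np.pi/6)*np.sin(a),.5]);ey=np.cross(A,ex)
for n in CI:
    g=np.load(f"pics/wheel_{n}.npy");h=g@A
    f0=np.median(h[(h>np.percentile(h,30))&(h<np.percentile(h,90))])
    hist,e=np.histogram(h,60);f0=e[hist.argmax()]
    f=g[abs(h-f0)<.004];f0=np.median(f@A)
    xy=np.c_[f@ex,f@ey]*1000;(cc,r)=cv2.minEnclosingCircle(xy.astype(np.float32))
    C=cc[0]/1000*ex+cc[1]/1000*ey+(f0+.033)*A
    print(n,"face h",f0,"circle",cc,r,"wheel_centre",C.round(4))
    p=g[(g@A>f0+.015)&(g@A<f0+.058)];uv=np.c_[p@ex,p@ey]*1000-cc
    print(" handle pts",len(p),"mean",uv.mean(0),"rad",np.hypot(*uv.mean(0)))
    def res(s):return np.hypot(uv[:,0]-s[0],uv[:,1]-s[1])-12.5
    # exclude hub
    k=np.hypot(*uv.T)>22; uv=uv[k]
    o=-CI[n]['t']@CI[n]['R'];vd=C-o
    s0=uv.mean(0)+np.array([vd@ex,vd@ey])/np.linalg.norm(vd)*8
    s=least_squares(res,s0,loss="soft_l1");print(" handle ctr",s.x,np.hypot(*s.x),np.sqrt(np.mean(s.fun**2)),"angle",np.degrees(np.arctan2(s.x[1],s.x[0])), "max h",(p@A).max()-f0)
    G=C+ex*s.x[0]/1000+ey*s.x[1]/1000;print(" grip",G.round(4))
# stop region
W=cloud("side",D["side"]);
e=np.array([-np.sin(a),np.cos(a)]);x=np.array([np.cos(a),np.sin(a)])
c=np.array([.647,.0285])
d=(W[...,:2]-c);Y=d@e;X=d@x;m=(abs(X)<.03)&(Y>.05)&(Y<.25)&(W[...,2]>.03)&(W[...,2]<.11)
v,u=np.nonzero(m);
for i in np.argsort(Y[m])[::6]: print(u[i],v[i],(X[m][i]*1e3).round(1),(Y[m][i]*1e3).round(1),(W[m][i,2]*1e3).round(1))
E
```

```text
side (((648.2811279296875, 28.468318939208984), (62.0107536315918, 113.51834869384766), 13.217823028564453), np.int64(803), np.float64(0.06849539593478803), array([647.54354644,  24.7935765 ]))
top (((645.5584716796875, 30.284988403320312), (61.01688003540039, 110.1202621459961), 13.359881401062012), np.int64(803), np.float64(0.06794194023841015), array([644.84397238,  30.47921143]))
side face h -0.1559264359615058 circle (490.6479797363281, -107.24910736083984) 55.90880584716797 wheel_centre [0.498  0.008  0.1389]
 handle pts 139 mean [ -5.60275698 -48.03450608] rad 48.3601557070705
 handle ctr [ -7.93656791 -40.28267092] 41.05706621931266 2.628880324998878 angle -101.14576852154919 max h 0.05765965176099502
 grip [ 0.5006 -0.0328  0.1349]
top face h -0.15507813650802624 circle (488.033447265625, -104.5060806274414) 55.99272537231445 wheel_centre [0.4947 0.01   0.1383]
 handle pts 96 mean [ -1.01901578 -40.89926305] rad 40.91195559764283
 handle ctr [ -8.30532142 -42.02905023] 42.8417953334817 2.954838730786997 angle -101.17815061988095 max h 0.05782493856076924
 grip [ 0.4975 -0.03
[... 2028 characters left out ...]
.6
327 199 23.3 170.5 62.3
326 199 20.4 171.3 63.1
321 201 4.5 172.1 62.4
311 211 -28.1 173.0 37.6
317 202 -7.5 174.0 62.7
316 202 -10.2 175.0 63.3
320 200 4.6 178.1 61.2
310 207 -21.9 190.3 35.4
319 200 15.6 203.4 33.8
314 202 -0.2 205.2 31.9
310 203 -12.3 207.7 31.8
313 193 16.2 240.6 30.8
308 194 0.1 242.3 33.1
307 194 -3.1 242.5 34.5
312 192 14.2 243.0 33.9
305 193 -9.2 243.3 40.9
307 193 -2.3 243.8 37.2
305 194 -8.9 244.2 36.0
316 189 28.9 244.6 37.8
309 188 5.5 244.9 52.9
315 191 25.8 245.4 30.4
316 188 29.5 245.6 40.8
313 188 19.3 245.6 45.6
304 190 -10.7 246.1 51.6
304 194 -11.1 246.3 35.2
305 189 -6.7 247.2 52.8
308 189 3.5 247.6 47.6
311 189 14.1 248.6 41.7
302 191 -15.8 249.3 47.3
```

step_arm([
  {"xyz": [0.01, -0.037, 0], "twist": [0, 0, -6]},
  {"xyz": [0.02, -0.074, 0], "twist": [0, 0, -12]},
  {"xyz": [0.03, -0.111, 0], "twist": [0, 0, -18]},
  {"xyz": [0.04, -0.148, 0], "twist": [0, 0, -24]},
  {"xyz": [0.05, -0.185, 0], "twist": [0, 0, -30]},
  {"xyz": [0.06, -0.222, 0], "twist": [0, 0, -36]},
  {"xyz": [0.07, -0.259, 0], "twist": [0, 0, -42]},
  {"xyz": [0.08, -0.296, 0], "twist": [0, 0, -48]},
  {"xyz": [0.09, -0.333, 0], "twist": [0, 0, -54]},
  {"xyz": [0.1, -0.37, 0], "twist": [0, 0, -60]},
  {"xyz": [0.11, -0.407, 0], "twist": [0, 0, -66]},
  {"xyz": [0.12, -0.444, 0], "twist": [0, 0, -70]},
], fingers=0)

```text
time: 1.1
tool_pos: [0.3076, 0.0712, 0.2133]
ee_rot: [-1.571, -0.001, -0.004]
wrist_force: [0.8, 0.7, -0.8]
width: 0.0937
```

step_arm([
  {"xyz": [0.011, -0.038, 0], "twist": [0, 0, 0]},
  {"xyz": [0.022, -0.076, 0], "twist": [0, 0, 0]},
  {"xyz": [0.034, -0.114, 0], "twist": [0, 0, 0]},
  {"xyz": [0.045, -0.152, 0], "twist": [0, 0, 0]},
  {"xyz": [0.056, -0.19, 0], "twist": [0, 0, 0]},
  {"xyz": [0.067, -0.228, 0], "twist": [0, 0, 0]},
  {"xyz": [0.078, -0.266, 0], "twist": [0, 0, 0]},
  {"xyz": [0.09, -0.304, 0], "twist": [0, 0, 0]},
  {"xyz": [0.101, -0.342, -0.01], "twist": [0, 0, 0]},
  {"xyz": [0.112, -0.38, -0.04], "twist": [0, 0, 0]},
  {"xyz": [0.123, -0.418, -0.08], "twist": [0, 0, 0]},
  {"xyz": [0.132, -0.447, -0.114], "twist": [0, 0, 0]},
])

```text
time: 2.1
tool_pos: [0.435, -0.3591, 0.1178]
ee_rot: [-1.572, -0.001, -0.001]
wrist_force: [0.6, -0.0, -0.2]
width: 0.0941
```

step_arm([
  {"xyz": [0, 0, 0], "twist": [0, 0, 0]},
  {"xyz": [0, 0, 0], "twist": [0, 0, 0]},
])

```text
time: 2.27
tool_pos: [0.4331, -0.3562, 0.1146]
ee_rot: [-1.564, 0.006, -0.001]
wrist_force: [0.6, 0.0, 0.3]
width: 0.0939
```

```bash
python3 - <<'E'
from m import *
print(robot.get_obs()['tool_pos'])
for n in CI:
    p,d=robot.snapshot(n); cv2.imwrite(f"pics/{n}1.png",p[:,:,::-1]); np.save(f"pics/{n}1.npy",d)
E
```

```text
[ 0.43309161 -0.35624905  0.11455902]
```

View pics/side1.png

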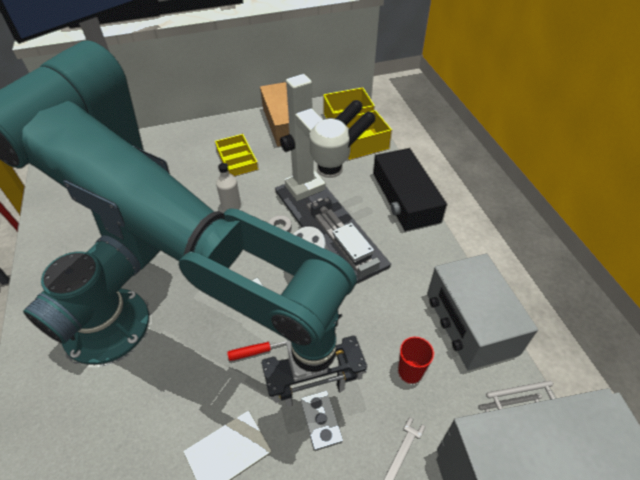

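step_arm([
  {"xyz": [0.0066, -0.0174, -0.02], "twist": [0, 0, 0]},
  {"xyz": [0.0066, -0.0174, -0.045], "twist": [0, 0, 0]},
  {"xyz": [0.0066, -0.0174, -0.065], "twist": [0, 0, 0]},
  {"xyz": [0.0066, -0.0174, -0.065], "twist": [0, 0, 0]},
  {"xyz": [0.0066, -0.0174, -0.065], "twist": [0, 0, 0]},
])

```text
time: 2.78
tool_pos: [0.4417, -0.3734, 0.0554]
ee_rot: [-1.572, -0.001, 0.001]
wrist_force: [-0.3, -0.1, -0.2]
width: 0.0939
```

```bash
python3 - <<'E'
from m import *
print(robot.get_obs()['tool_pos'],robot.get_obs()['ee_rot'])
n="side"
p,d=robot.snapshot(n); cv2.imwrite(f"pics/{n}2.png",p[:,:,::-1]); np.save(f"pics/{n}2.npy",d)
cv2.imwrite("pics/s2c.png",cv2.resize(p[330:470,240:400,::-1],(686,600),interpolation=2))
E
```

```text
[ 0.4416871  -0.37338563  0.05537898] [-1.57162186e+00 -1.10811978e-03  1.48275537e-03]
```

View pics/s2c.png

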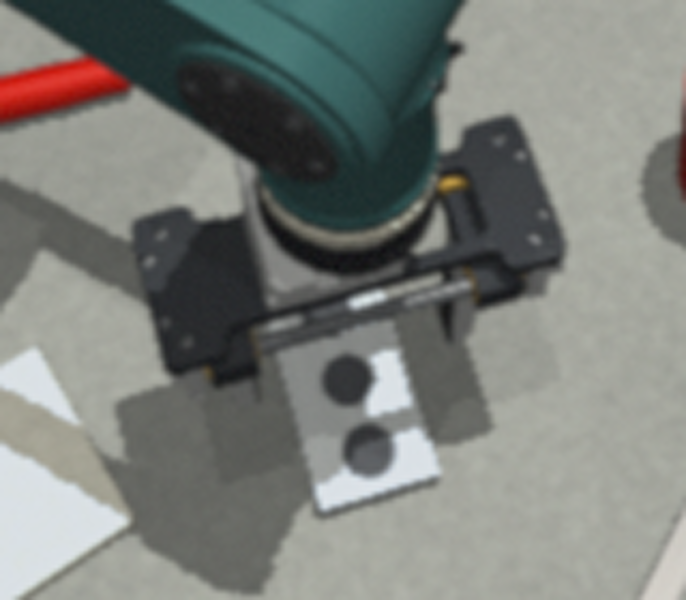

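step_arm([
  {"xyz": [-0.002, 0, -0.015], "twist": [0, 0, 0]},
  {"xyz": [-0.002, 0, -0.03], "twist": [0, 0, 0]},
  {"xyz": [-0.002, 0, -0.036], "twist": [0, 0, 0]},
  {"xyz": [-0.002, 0, -0.036], "twist": [0, 0, 0]},
  {"xyz": [-0.002, 0, -0.036], "twist": [0, 0, 0]},
])

```text
time: 3.25
tool_pos: [0.4401, -0.3747, 0.0195]
ee_rot: [-1.573, -0.002, 0.001]
wrist_force: [-0.4, -0.3, 0.1]
width: 0.0943
```

step_arm([
  {"xyz": [0, 0, 0], "twist": [0, 0, 0]},
])

```text
time: 3.33
tool_pos: [0.4403, -0.3751, 0.0198]
ee_rot: [-1.573, -0.002, 0.0]
wrist_force: [-0.5, 0.0, 0.5]
width: 0.0941
```

step_arm([
  {"xyz": [0, 0.001, -0.005], "twist": [0, 0, 0]},
  {"xyz": [0, 0.001, -0.009], "twist": [0, 0, 0]},
  {"xyz": [0, 0.001, -0.009], "twist": [0, 0, 0]},
  {"xyz": [0, 0.001, -0.009], "twist": [0, 0, 0]},
])

```text
time: 3.67
tool_pos: [0.4392, -0.3731, 0.0086]
ee_rot: [-1.57, 0.0, 0.0]
wrist_force: [0.1, -0.1, -0.6]
width: 0.0943
```

step_arm([
  {"xyz": [0, 0, 0], "twist": [0, 0, 0]},
  {"xyz": [0, 0, 0], "twist": [0, 0, 0]},
  {"xyz": [0, 0, 0], "twist": [0, 0, 0]},
  {"xyz": [0, 0, 0], "twist": [0, 0, 0]},
  {"xyz": [0, 0, 0], "twist": [0, 0, 0]},
  {"xyz": [0, 0, 0], "twist": [0, 0, 0]},
  {"xyz": [0, 0, 0], "twist": [0, 0, 0]},
  {"xyz": [0, 0, 0], "twist": [0, 0, 0]},
], fingers=255)

```text
time: 4.33
tool_pos: [0.4395, -0.3733, 0.0088]
ee_rot: [-1.571, -0.0, 0.0]
wrist_force: [0.2, -0.1, 0.1]
width: 0.0597
```

```bash
python3 - <<'E'
from m import *
o=robot.get_obs();print(o['tool_pos'],o['ee_rot'],o['width'])
for n in CI:
    p,d=robot.snapshot(n); cv2.imwrite(f"pics/{n}3.png",p[:,:,::-1]); np.save(f"pics/{n}3.npy",d)
    if n=="side":cv2.imwrite("pics/s3c.png",cv2.resize(p[330:470,240:400,::-1],(686,600),interpolation=2))
for k in(0,3):
  print(rectfit("side",np.load(f"pics/side{k}.npy"),(290,400,352,458),.009,.022))
  for t in(150,165,180):print(edgefit("side",cv2.imread(f"pics/side{k}.png"),(290,380,352,458),.014,t))
E
```

```text
[ 0.43948945 -0.37328255  0.00878201] [-1.57089911e+00 -3.52178240e-04  2.99857284e-04] 0.05971774795350535
(((441.2790222167969, -376.94671630859375), (60.134334564208984, 106.51512908935547), 0.048824332654476166), 1356, np.float64(0.014071741348236999))
(array([ 441.23018226, -373.27882848]), np.float64(0.2770577019013036), np.float64(-0.0576044894318191), np.float64(0.32457175968635177))
(array([ 441.01372502, -373.59024369]), np.float64(0.2946502237912412), np.float64(-0.9588944019383293), np.float64(0.25995627445617037))
(array([ 440.80605175, -373.80785188]), np.float64(0.2753777869230523), np.float64(-1.9918077754808645), np.float64(0.29240662042149995))
(((439.1444396972656, -392.2273254394531), (82.27626037597656, 74.78955078125), 0.5658693909645081), 932, np.float64(0.014076027311358184))
(array([ 443.83951979, -437.94247938]), np.float64(73.90367888382619), np.float64(-13.37500267706292), np.float64(8.82240978581638))
(array([ 441.09890519, -421.53096795]), np.float64(91.15943211348326), np.float64(-23.149535363969846), np.float64(2.915322038517557))
(array([ 440.74204229, -421.58251377]), np.float64(271.6749893168916), np.float64(-23.71290828517088), np.float64(2.8717235719907808))
```

View pics/s3c.png

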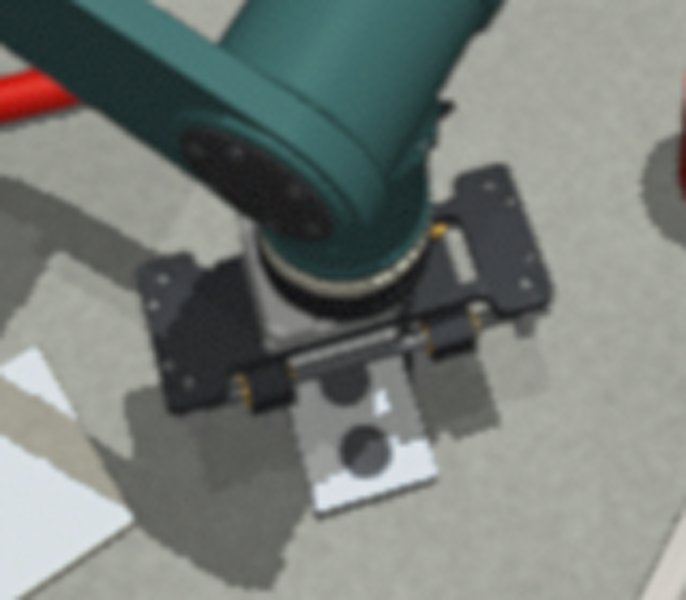

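step_arm([
  {"xyz": [0, 0, 0.015], "twist": [0, 0, 0]},
  {"xyz": [0, 0, 0.045], "twist": [0, 0, 0]},
  {"xyz": [0, 0, 0.08], "twist": [0, 0, 0]},
  {"xyz": [0, 0.01, 0.115], "twist": [0, 0, 0]},
  {"xyz": [0.015, 0.03, 0.145], "twist": [0, 0, 1]},
  {"xyz": [0.03, 0.06, 0.165], "twist": [0, 0, 2]},
  {"xyz": [0.045, 0.09, 0.18], "twist": [0, 0, 3]},
  {"xyz": [0.061, 0.12, 0.19], "twist": [0, 0, 4]},
  {"xyz": [0.077, 0.15, 0.19], "twist": [0, 0, 5]},
  {"xyz": [0.092, 0.18, 0.19], "twist": [0, 0, 6]},
  {"xyz": [0.108, 0.21, 0.19], "twist": [0, 0, 7]},
  {"xyz": [0.123, 0.24, 0.19], "twist": [0, 0, 8]},
])

```text
time: 5.43
tool_pos: [0.5625, -0.1316, 0.1983]
ee_rot: [-1.571, 0.001, 0.141]
wrist_force: [0.4, -0.5, -2.3]
width: 0.0594
```

step_arm([
  {"xyz": [0.014, 0.027, 0], "twist": [0, 0, 1]},
  {"xyz": [0.028, 0.055, 0], "twist": [0, 0, 2]},
  {"xyz": [0.042, 0.082, 0], "twist": [0, 0, 3]},
  {"xyz": [0.056, 0.109, 0], "twist": [0, 0, 4]},
  {"xyz": [0.068, 0.133, 0], "twist": [0, 0, 4.7]},
  {"xyz": [0.077, 0.15, 0], "twist": [0, 0, 5.3]},
  {"xyz": [0.082, 0.16, 0], "twist": [0, 0, 5.3]},
  {"xyz": [0.0842, 0.163, 0], "twist": [0, 0, 5.3]},
  {"xyz": [0.0842, 0.163, 0], "twist": [0, 0, 5.3]},
  {"xyz": [0.0842, 0.163, 0], "twist": [0, 0, 5.3]},
  {"xyz": [0.0842, 0.163, 0], "twist": [0, 0, 5.3]},
])

```text
time: 6.35
tool_pos: [0.6462, 0.0283, 0.1988]
ee_rot: [-1.571, 0.0, 0.231]
wrist_force: [-0.1, 0.1, -2.0]
width: 0.06
```

step_arm([
  {"xyz": [0, 0, -0.02], "twist": [0, 0, 0]},
  {"xyz": [0, 0, -0.05], "twist": [0, 0, 0]},
  {"xyz": [0, 0, -0.08], "twist": [0, 0, 0]},
  {"xyz": [0, 0, -0.1], "twist": [0, 0, 0]},
  {"xyz": [0, 0, -0.112], "twist": [0, 0, 0]},
  {"xyz": [0, 0, -0.115], "twist": [0, 0, 0]},
  {"xyz": [0, 0, -0.115], "twist": [0, 0, 0]},
  {"xyz": [0, 0, -0.115], "twist": [0, 0, 0]},
])

```text
time: 7.02
tool_pos: [0.6476, 0.0292, 0.0857]
ee_rot: [-1.572, -0.003, 0.232]
wrist_force: [0.4, 0.8, -1.0]
width: 0.0595
```

```bash
python3 - <<'E'
from m import *
for n in ("side","top","side","top"):
    o=robot.get_obs();print(o['tool_pos'],o['ee_rot'],o['wrist_force'])
    p,d=robot.snapshot(n); cv2.imwrite(f"pics/{n}4.png",p[:,:,::-1]); np.save(f"pics/{n}4.npy",d)
    b=(205,150,330,270)if n=="top" else (260,150,420,290)
    b=(260,160,360,235)if n=="top" else (300,185,400,275)
    cv2.imwrite(f"pics/{n}4c.png",cv2.resize(p[b[1]:b[3],b[0]:b[2],::-1],None,fx=6,fy=6,interpolation=2))
E
```

```text
[0.64757886 0.0292434  0.08566561] [-1.57170998 -0.00293461  0.23179411] [ 0.41594739  0.79858114 -0.98053846]
[0.64793754 0.02938885 0.08626425] [-1.57195298 -0.00406994  0.23200129] [ 0.46575355 -0.54688874 -2.43139413]
[0.64799439 0.02950723 0.08636817] [-1.57203152 -0.00426675  0.23218238] [ 0.08038279  0.09659018 -2.79691349]
[0.6478839  0.0295833  0.08618102] [-1.57193054 -0.00398646  0.23226099] [-0.31438513  0.30039426 -1.63338799]
```

View pics/side4c.png

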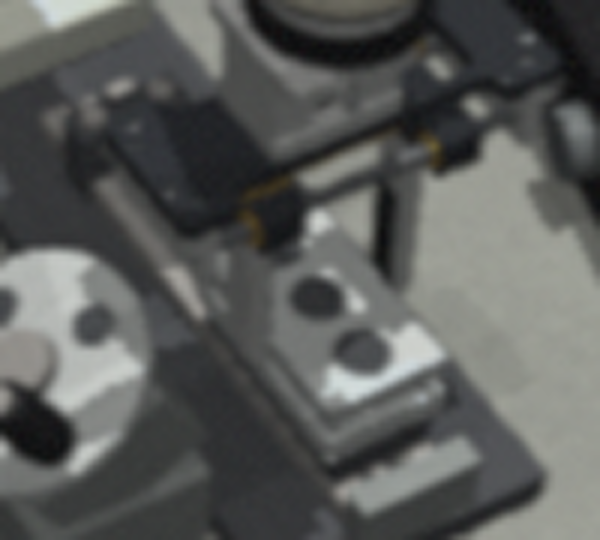

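View pics/top4c.png

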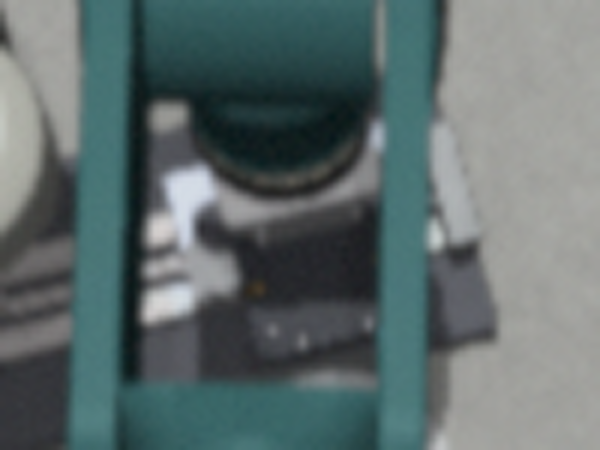

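step_arm([
  {"xyz": [0, 0, 0], "twist": [0, 0, 0]},
  {"xyz": [0, 0, 0], "twist": [0, 0, 0]},
  {"xyz": [0, 0, 0], "twist": [0, 0, 0]},
  {"xyz": [0, 0, 0], "twist": [0, 0, 0]},
])

```text
time: 7.55
tool_pos: [0.6466, 0.0298, 0.0839]
ee_rot: [-1.571, -0.0, 0.232]
wrist_force: [-0.6, 0.3, -1.7]
width: 0.0596
```

```bash
python3 - <<'E'
from m import *
for n in ("side",):
    o=robot.get_obs();print(o)
E
```

```text
{'time': 7.55, 'joint_positions': array([-4.15450225e-02,  3.56059244e-01,  1.30825062e+00, -2.37087074e-05,
        1.47707432e+00, -2.74016839e-01]), 'qvel': array([-0.00153815,  0.00302314,  0.00339677,  0.00061658,  0.00116151,
       -0.00016586]), 'joint_torque': array([-1.78909617e-03, -4.52650738e+01, -2.99917245e+01,  6.84640696e-02,
        3.38397617e-02,  5.08752566e-05]), 'tool_pos': array([0.6465926 , 0.02976262, 0.08387273]), 'ee_rot': array([-1.57087546e+00, -1.94305291e-04,  2.32474041e-01]), 'wrist_force': array([-0.61391286,  0.28274775, -1.70824266]), 'wrist_torque': array([-0.02166777,  0.08077995, -0.00716101]), 'width': 0.059587514135568224}
```

```bash
python3 - <<'E'
from m import *
p,d=robot.snapshot("side");cv2.imwrite("pics/side5.png",p[:,:,::-1])
b=(300,185,400,275);k=8
im=np.ascontiguousarray(cv2.resize(p[b[1]:b[3],b[0]:b[2],::-1],None,fx=k,fy=k,interpolation=2))
bias=np.array([.0016,-.0011,0])
def rect(c,yaw,z):
    a=np.radians(yaw);return np.array([[c[0]+x*np.cos(a)-y*np.sin(a),c[1]+x*np.sin(a)+y*np.cos(a),z] for x,y in((-.03,-.055),(.03,-.055),(.03,.055),(-.03,.055))])
for c,yaw,z,col in(((.6466,.0297),13.32,.089,(0,0,255)),((.6466,.0297),13.32,.075,(0,128,255)),((.6466,.0295),13.3,.068,(0,255,0))):
    q=proj("side",rect(c,yaw,z)+bias);print(q.round(1).tolist())
    q=((q-[b[0],b[1]]+.5)*k).astype(np.int32);cv2.polylines(im,[q],True,col,1)
cv2.imwrite("pics/s5c.png",im[200:640,200:720] if 0 else im[150:720])
E
```

```text
[[354.7, 253.9], [374.6, 244.7], [351.5, 217.3], [332.2, 225.7]]
[[354.4, 257.4], [374.2, 248.2], [351.2, 220.8], [332.1, 229.2]]
[[354.3, 259.1], [374.0, 249.9], [351.2, 222.6], [332.1, 231.0]]
```

View pics/s5c.png

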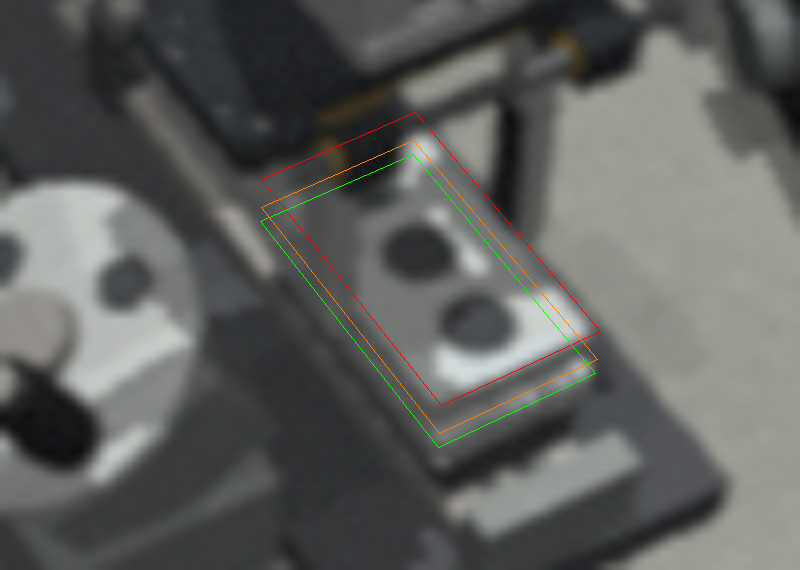

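```bash
python3 - <<'E'
from m import *
im=cv2.imread("pics/side5.png")[228:268,340:385].astype(float)
g=np.clip(255*(im/255)**.55,0,255).astype(np.uint8)
cv2.imwrite("pics/s5d.png",cv2.resize(g,None,fx=15,fy=15,interpolation=2))
E
```

```text
(no output)
```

View pics/s5d.png

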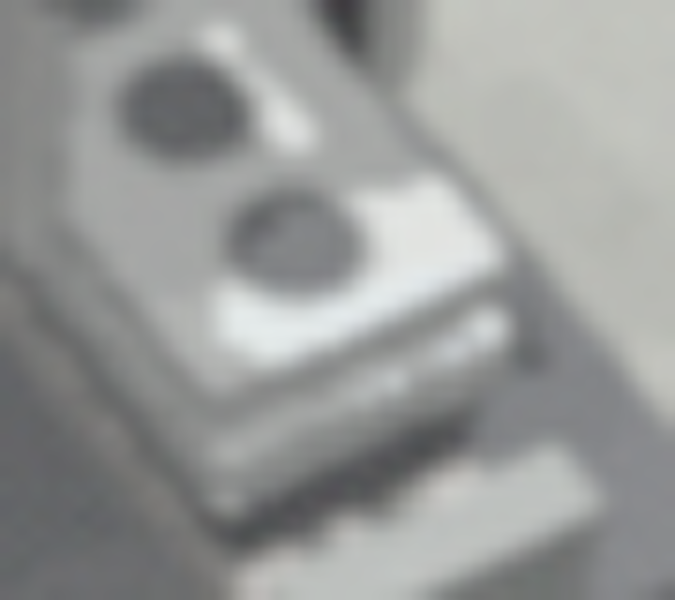

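step_arm([
  {"xyz": [0, 0, -0.002], "twist": [0, 0, 0]},
  {"xyz": [0, 0, -0.004], "twist": [0, 0, 0]},
  {"xyz": [0, 0, -0.006], "twist": [0, 0, 0]},
  {"xyz": [0, 0, -0.006], "twist": [0, 0, 0]},
  {"xyz": [0, 0, -0.006], "twist": [0, 0, 0]},
])

```text
time: 8.02
tool_pos: [0.6465, 0.0297, 0.0778]
ee_rot: [-1.571, -0.0, 0.232]
wrist_force: [-1.0, 0.5, -0.4]
width: 0.0594
```

step_arm([
  {"xyz": [0, 0, -0.0005], "twist": [0, 0, 0]},
  {"xyz": [0, 0, -0.001], "twist": [0, 0, 0]},
  {"xyz": [0, 0, -0.001], "twist": [0, 0, 0]},
  {"xyz": [0, 0, -0.001], "twist": [0, 0, 0]},
])

```text
time: 8.35
tool_pos: [0.6465, 0.0298, 0.0778]
ee_rot: [-1.571, -0.001, 0.232]
wrist_force: [-3.0, 0.2, 5.4]
width: 0.0597
```

```bash
python3 - <<'E'
from m import *
p,d=robot.snapshot("side");cv2.imwrite("pics/side6.png",p[:,:,::-1])
im=p[228:268,340:385,::-1].astype(float)
g=np.clip(255*(im/255)**.55,0,255).astype(np.uint8)
cv2.imwrite("pics/s6d.png",cv2.resize(g,None,fx=15,fy=15,interpolation=2))
E
```

```text
(no output)
```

View pics/s6d.png

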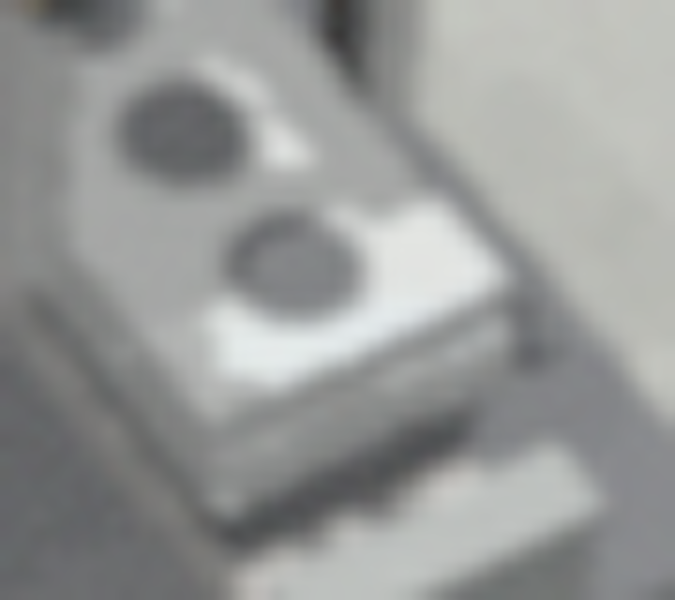

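step_arm([
  {"xyz": [0, 0, 0.001], "twist": [0, 0, 0]},
  {"xyz": [0, 0, 0.001], "twist": [0, 0, 0]},
  {"xyz": [0, 0, 0.001], "twist": [0, 0, 0]},
  {"xyz": [0, 0, 0.001], "twist": [0, 0, 0]},
  {"xyz": [0, 0, 0.001], "twist": [0, 0, 0]},
  {"xyz": [0, 0, 0.01], "twist": [0, 0, 0]},
  {"xyz": [0, 0, 0.03], "twist": [0, 0, 0]},
  {"xyz": [0, 0, 0.06], "twist": [0, 0, 0]},
  {"xyz": [0, 0, 0.09], "twist": [0, 0, 0]},
  {"xyz": [-0.01, 0, 0.12], "twist": [0, 0, 0]},
  {"xyz": [-0.04, 0, 0.14], "twist": [0, 0, 0]},
  {"xyz": [-0.07, 0, 0.16], "twist": [0, 0, 0]},
], fingers=0)

```text
time: 9.4
tool_pos: [0.5766, 0.0296, 0.2389]
ee_rot: [-1.571, -0.002, 0.232]
wrist_force: [-0.1, -0.2, -0.1]
width: 0.0942
```

step_arm([
  {"xyz": [-0.04, 0, 0.01], "twist": [0, 0, 0]},
  {"xyz": [-0.08, 0, 0.02], "twist": [0, 0, 0]},
  {"xyz": [-0.12, 0, 0.02], "twist": [0, 0, 0]},
  {"xyz": [-0.16, 0, 0.02], "twist": [0, 0, 0]},
  {"xyz": [-0.19, 0, 0.02], "twist": [0, 0, 0]},
])

```text
time: 9.82
tool_pos: [0.3841, 0.0299, 0.258]
ee_rot: [-1.571, -0.002, 0.233]
wrist_force: [-0.3, 0.0, -0.2]
width: 0.094
```

```bash
python3 - <<'E'
from m import *
for n in CI:
    p,d=robot.snapshot(n); cv2.imwrite(f"pics/{n}7.png",p[:,:,::-1]); np.save(f"pics/{n}7.npy",d)
    print(n,tablefit(n,d,z0=.076,z1=.089));print(n,tablefit(n,d,z0=.061,z1=.0745))
    b=(260,160,360,235)if n=="top" else (325,205,385,265)
    im=p[b[1]:b[3],b[0]:b[2],::-1].astype(float);g=np.clip(255*(im/255)**.6,0,255).astype(np.uint8)
    cv2.imwrite(f"pics/{n}7c.png",cv2.resize(g,None,fx=8,fy=8,interpolation=2))
o=robot.get_obs();print(o['time'],o['tool_pos'])
E
```

```text
side (((646.701171875, 28.170948028564453), (63.2954216003418, 112.21498107910156), 13.564125061035156), np.int64(799), np.float64(0.08266787125276086), array([645.42217114,  25.25001358]))
side (((628.2848510742188, 10.368637084960938), (52.704898834228516, 123.13472747802734), 43.11064529418945), np.int64(115), np.float64(0.0679850922215335), array([640.49380108,  -2.82944323]))
top (((643.243896484375, 30.449108123779297), (60.91986083984375, 109.81633758544922), 13.227046966552734), np.int64(820), np.float64(0.08206388256875018), array([642.91830371,  30.34250829]))
top (((614.6376342773438, 23.571075439453125), (1.5836628675460815, 105.24871063232422), 13.178275108337402), np.int64(19), np.float64(0.07206835301457312), array([612.95504385,  30.43166914]))
9.9167 [0.38361967 0.02997794 0.2586654 ]
```

View pics/side7c.png

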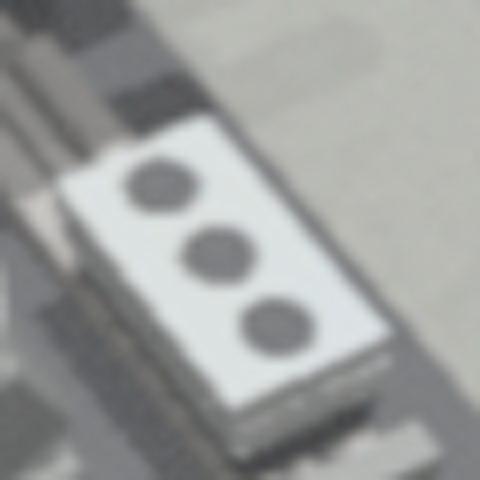

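View pics/top7c.png

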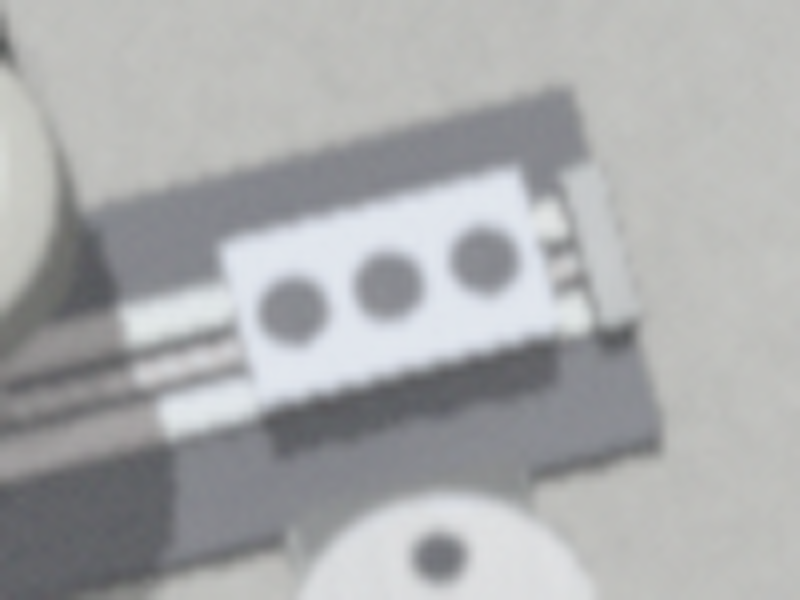

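```bash
python3 - <<'E'
from m import *
a=np.radians(13.3)
for n in CI:
    W=cloud(n,np.load(f"pics/{n}7.npy")).reshape(-1,3);d=W[:,:2]-[.6475,.0295]
    x=d@[np.cos(a),np.sin(a)];y=d@[-np.sin(a),np.cos(a)]
    for lo,hi in((-.07,-.05),(-.05,-.036),(.036,.07)):
        m=(x>lo)&(x<hi)&(abs(y)<.012);print(n,lo,hi,m.sum(),np.nanmax(W[m,2]))
E
```

```text
side -0.07 -0.05 16 0.0689668184675136
side -0.05 -0.036 34 0.022959624992116397
side 0.036 0.07 19 0.02444462023023665
top -0.07 -0.05 34 0.025496062960688865
top -0.05 -0.036 39 0.02409650233838672
top 0.036 0.07 69 0.024923527869055766
```

step_arm([
  {"xyz": [0.04, 0, 0], "twist": [0, 0, 0]},
  {"xyz": [0.08, 0, 0], "twist": [0, 0, 0]},
  {"xyz": [0.12, 0, 0], "twist": [0, 0, 0]},
  {"xyz": [0.16, 0, 0], "twist": [0, 0, 0]},
  {"xyz": [0.2, 0, 0], "twist": [0, 0, 0]},
  {"xyz": [0.235, 0, -0.02], "twist": [0, 0, 0]},
  {"xyz": [0.255, 0, -0.045], "twist": [0, 0, 0]},
  {"xyz": [0.2605, 0.0002, -0.08], "twist": [0, 0, 0]},
  {"xyz": [0.2605, 0.0002, -0.11], "twist": [0, 0, 0]},
  {"xyz": [0.2605, 0.0002, -0.13], "twist": [0, 0, 0]},
  {"xyz": [0.2605, 0.0002, -0.14], "twist": [0, 0, 0]},
  {"xyz": [0.2605, 0.0002, -0.14], "twist": [0, 0, 0]},
])

```text
time: 10.92
tool_pos: [0.6459, 0.03, 0.1129]
ee_rot: [-1.569, 0.006, 0.232]
wrist_force: [0.1, -1.0, -0.2]
width: 0.0937
```

step_arm([
  {"xyz": [0, 0, 0], "twist": [0, 0, 0]},
  {"xyz": [0, 0, 0], "twist": [0, 0, 0]},
  {"xyz": [0, 0, 0], "twist": [0, 0, 0]},
  {"xyz": [0, 0, 0], "twist": [0, 0, 0]},
])

```text
time: 11.25
tool_pos: [0.6482, 0.0299, 0.1192]
ee_rot: [-1.572, -0.004, 0.232]
wrist_force: [-0.3, 0.1, 0.2]
width: 0.0938
```

step_arm([
  {"xyz": [0, 0, -0.008], "twist": [0, 0, 0]},
  {"xyz": [0, 0, -0.016], "twist": [0, 0, 0]},
  {"xyz": [0, 0, -0.024], "twist": [0, 0, 0]},
  {"xyz": [0, 0, -0.032], "twist": [0, 0, 0]},
  {"xyz": [0, 0, -0.04], "twist": [0, 0, 0]},
  {"xyz": [0, 0, -0.046], "twist": [0, 0, 0]},
  {"xyz": [0, 0, -0.046], "twist": [0, 0, 0]},
  {"xyz": [0, 0, -0.046], "twist": [0, 0, 0]},
  {"xyz": [0, 0, -0.046], "twist": [0, 0, 0]},
])

```text
time: 12.0
tool_pos: [0.6473, 0.0299, 0.071]
ee_rot: [-1.571, -0.001, 0.232]
wrist_force: [-0.6, -0.0, -0.0]
width: 0.094
```

step_arm([
  {"xyz": [0, 0, 0], "twist": [0, 0, 0]},
  {"xyz": [0, 0, 0], "twist": [0, 0, 0]},
  {"xyz": [0, 0, 0], "twist": [0, 0, 0]},
  {"xyz": [0, 0, 0], "twist": [0, 0, 0]},
], fingers=80)

```text
time: 12.33
tool_pos: [0.6473, 0.0299, 0.0712]
ee_rot: [-1.571, -0.001, 0.232]
wrist_force: [-0.2, 0.8, 1.3]
width: 0.071
```

```bash
python3 - <<'E'
from m import *
p,d=robot.snapshot("side");cv2.imwrite("pics/side8.png",p[:,:,::-1]);np.save("pics/side8.npy",d)
o=robot.get_obs();print(o['tool_pos'],o['wrist_force'],o['width'])
im=p[185:275,300:400,::-1].astype(float)
cv2.imwrite("pics/s8.png",cv2.resize(np.clip(255*(im/255)**.6,0,255).astype(np.uint8),None,fx=6,fy=6,interpolation=2))
E
```

```text
[0.64720568 0.02996354 0.07110038] [ 0.31006138 -0.22223649  0.00174844] 0.06668973677642633
```

View pics/s8.png

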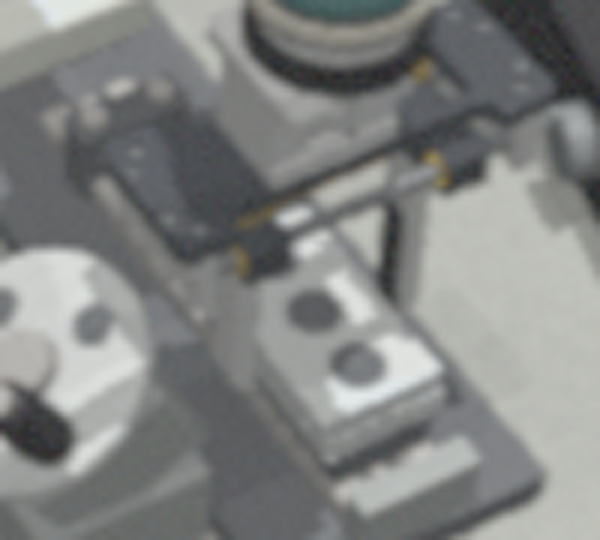

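step_arm([
  {"xyz": [0, 0, 0], "twist": [0, 0, 0]},
  {"xyz": [0, 0, 0], "twist": [0, 0, 0]},
  {"xyz": [0, 0, 0], "twist": [0, 0, 0]},
], fingers=87)

```text
time: 12.63
tool_pos: [0.6476, 0.03, 0.0709]
ee_rot: [-1.571, -0.001, 0.232]
wrist_force: [0.4, 1.1, -1.2]
width: 0.0621
```

step_arm([
  {"xyz": [0, 0, 0], "twist": [0, 0, 0]},
  {"xyz": [0, 0, 0], "twist": [0, 0, 0]},
  {"xyz": [0, 0, 0], "twist": [0, 0, 0]},
], fingers=92)

```text
time: 12.88
tool_pos: [0.6484, 0.0302, 0.071]
ee_rot: [-1.571, -0.003, 0.232]
wrist_force: [4.8, 1.0, -1.4]
width: 0.0602
```

step_arm([
  {"xyz": [0, 0, 0], "twist": [0, 0, 0]},
  {"xyz": [0, 0, 0], "twist": [0, 0, 0]},
  {"xyz": [0, 0, 0], "twist": [0, 0, 0]},
], fingers=100)

```text
time: 13.13
tool_pos: [0.6485, 0.0303, 0.0709]
ee_rot: [-1.571, -0.004, 0.233]
wrist_force: [5.8, 1.9, -3.0]
width: 0.0598
```

step_arm([
  {"xyz": [0.0008, 0.0002, 0], "twist": [0, 0, 0]},
  {"xyz": [0.0013, 0.0003, 0], "twist": [0, 0, 0]},
  {"xyz": [0.0013, 0.0003, 0], "twist": [0, 0, 0]},
  {"xyz": [0.0013, 0.0003, 0], "twist": [0, 0, 0]},
])

```text
time: 13.47
tool_pos: [0.6486, 0.0303, 0.0709]
ee_rot: [-1.571, -0.001, 0.232]
wrist_force: [3.1, 0.5, -0.7]
width: 0.0596
```

```bash
python3 - <<'E'
from m import *
for i in range(2):
  o=robot.get_obs();print(o['tool_pos'],o['wrist_force'],o['wrist_torque'],o['width'])
  p,d=robot.snapshot("side")
im=p[228:268,340:385,::-1].astype(float)
cv2.imwrite("pics/s9.png",cv2.resize(np.clip(255*(im/255)**.55,0,255).astype(np.uint8),None,fx=15,fy=15,interpolation=2))
E
```

```text
[0.64858861 0.03026942 0.07094667] [ 3.07742057  0.4753916  -0.74638084] [ 0.08425114 -0.58378141 -0.01511139] 0.05963343518512037
[0.6485911  0.03029882 0.07093389] [ 3.12501845  1.04438137 -0.47444282] [ 0.11705882 -0.68359221  0.02146298] 0.06002399916872628
```

View pics/s9.png

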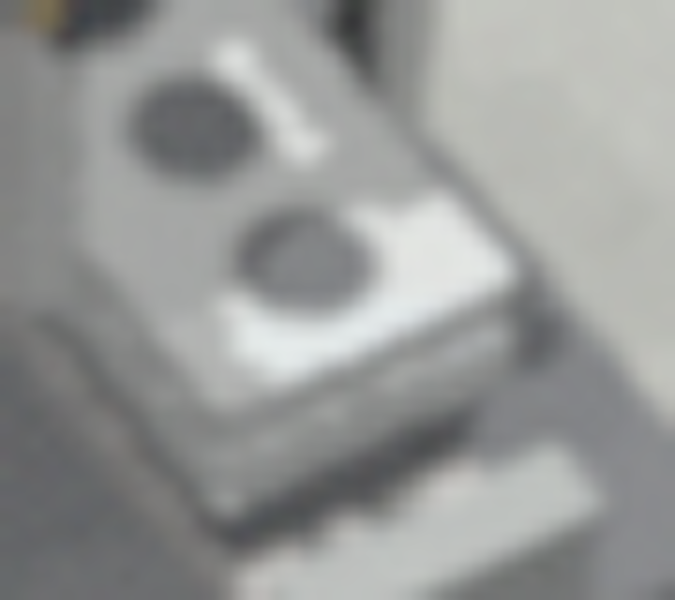

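step_arm([
  {"xyz": [0.0009, 0.0001, 0], "twist": [0, 0, 0]},
  {"xyz": [0.0009, 0.0001, 0], "twist": [0, 0, 0]},
  {"xyz": [0.0009, 0.0001, 0], "twist": [0, 0, 0]},
])

```text
time: 13.82
tool_pos: [0.6486, 0.0303, 0.071]
ee_rot: [-1.571, 0.001, 0.232]
wrist_force: [-1.6, -0.1, 1.6]
width: 0.0599
```

step_arm([
  {"xyz": [0, 0, 0], "twist": [0, 0, 0]},
  {"xyz": [0, 0, 0], "twist": [0, 0, 0]},
  {"xyz": [0, 0, 0], "twist": [0, 0, 0]},
  {"xyz": [0, 0, 0], "twist": [0, 0, 0]},
  {"xyz": [0, 0, 0.01], "twist": [0, 0, 0]},
  {"xyz": [0, 0, 0.03], "twist": [0, 0, 0]},
  {"xyz": [0, 0, 0.06], "twist": [0, 0, 0]},
  {"xyz": [0, 0, 0.1], "twist": [0, 0, 0]},
  {"xyz": [0, 0, 0.14], "twist": [0, 0, 0]},
  {"xyz": [-0.03, 0, 0.17], "twist": [0, 0, 0]},
  {"xyz": [-0.07, 0, 0.18], "twist": [0, 0, 0]},
  {"xyz": [-0.11, 0, 0.18], "twist": [0, 0, 0]},
], fingers=0)

```text
time: 14.82
tool_pos: [0.5402, 0.0302, 0.2561]
ee_rot: [-1.573, -0.009, 0.232]
wrist_force: [-1.2, -1.1, 0.7]
width: 0.0937
```

step_arm([
  {"xyz": [-0.04, -0.01, 0], "twist": [0, 0, 0]},
  {"xyz": [-0.08, -0.02, 0], "twist": [0, 0, 0]},
  {"xyz": [-0.12, -0.03, 0], "twist": [0, 0, 0]},
  {"xyz": [-0.15, -0.04, 0], "twist": [0, 0, 0]},
])

```text
time: 15.15
tool_pos: [0.3865, -0.0097, 0.2518]
ee_rot: [-1.572, -0.001, 0.233]
wrist_force: [0.8, -0.7, 0.3]
width: 0.0941
```

```bash
python3 - <<'E'
from m import *
for n in CI:
    p,d=robot.snapshot(n); cv2.imwrite(f"pics/{n}10.png",p[:,:,::-1]); np.save(f"pics/{n}10.npy",d)
    print(n,tablefit(n,d,z0=.076,z1=.089))
    b=(260,160,360,235)if n=="top" else (325,205,385,265)
    im=p[b[1]:b[3],b[0]:b[2],::-1].astype(float);g=np.clip(255*(im/255)**.6,0,255).astype(np.uint8)
    cv2.imwrite(f"pics/{n}10c.png",cv2.resize(g,None,fx=10 if n=="side" else 8,fy=10 if n=="side" else 8,interpolation=2))
o=robot.get_obs();print(o['time'],o['tool_pos'])
E
```

```text
side (((648.2490234375, 29.825664520263672), (63.04064178466797, 113.53597259521484), 13.51541805267334), np.int64(802), np.float64(0.08259167665571743), array([647.3816249 ,  25.79459153]))
top (((645.3555908203125, 30.74175262451172), (61.63541793823242, 110.31156158447266), 12.890950202941895), np.int64(816), np.float64(0.08205160835910649), array([644.84989995,  30.90946876]))
15.25 [ 0.38621535 -0.01024101  0.25254541]
```

View pics/side10c.png

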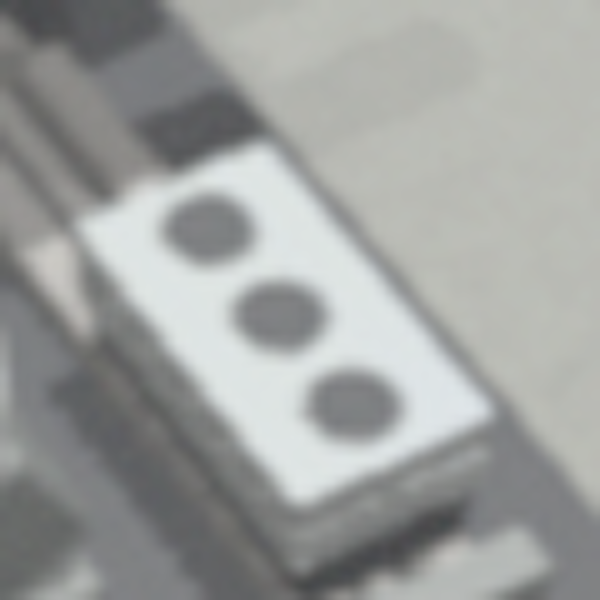

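```bash
cat > prof.py <<'E'
from m import *
def warp(n,im,c,yaw,z,s=2,hw=(45,75)):
    # image in table frame, s px per mm, rows=y, cols=x
    a=np.radians(yaw);xs=np.arange(-hw[0]*s,hw[0]*s+1)/s/1000;ys=np.arange(-hw[1]*s,hw[1]*s+1)/s/1000
    X,Y=np.meshgrid(xs,ys);P=np.stack([c[0]+X*np.cos(a)-Y*np.sin(a),c[1]+X*np.sin(a)+Y*np.cos(a),np.full_like(X,z)],-1)
    q=proj(n,P).astype(np.float32)
    return cv2.remap(cv2.cvtColor(im,cv2.COLOR_BGR2GRAY),q[...,0],q[...,1],cv2.INTER_CUBIC),s,hw
E
python3 - <<'E'
from prof import *
out=[]
for n in CI:
  c={"side":(.6483,.0285),"top":(.6456,.0303)}[n];row=[]
  for k,z in((0,.068),(10,.082)):
    w,s,hw=warp(n,cv2.imread(f"pics/{n}{k}.png"),c,13.3,z)
    row.append(w)
    g=cv2.GaussianBlur(w,(0,0),3).astype(float)
    # edges along y for several x
    def edge(pr,lo,hi):
        d=np.gradient(pr);i0=lo;seg=np.abs(d[lo:hi])*(np.sign(d[lo:hi])==sg);j=seg.argmax()
        a=seg[max(j-4,0):j+5];return lo+max(j-4,0)+(a*np.arange(len(a))).sum()/a.sum()
    H,Wd=g.shape
    for nm,sg,lo,hi in(("-y",1,(75-65)*s,(75-45)*s),("+y",-1,(75+45)*s,(75+65)*s)):
        print(n,k,nm,[round(edge(g[:,int((45+x)*s)],lo,hi)/s-75,1) for x in(-25,-21,-10,-6,6,10,21,25)])
    for nm,sg,lo,hi in(("-x",1,20*s,28*s-0+(5*s)),("+x",-1,(45+22)*s,(45+40)*s)):
        sgx=sg
        print(n,k,nm,[round(edge(g[int((75+y)*s)],lo,hi)/s-45,1) for y in(-40,-30,-20,-10,0,10,20,30,40)])
  out.append(np.hstack(row))
cv2.imwrite("pics/warp.png",cv2.resize(np.hstack(out),None,fx=1,fy=1))
E
```

```text
side 0 -y [np.float64(-54.9), np.float64(-54.9), np.float64(-53.9), np.float64(-53.9), np.float64(-54.5), np.float64(-54.9), np.float64(-54.5), np.float64(-54.8)]
side 0 +y [np.float64(45.9), np.float64(45.9), np.float64(57.0), np.float64(56.1), np.float64(56.1), np.float64(56.6), np.float64(56.7), np.float64(56.7)]
side 0 -x [np.float64(-17.6), np.float64(-24.3), np.float64(-24.8), np.float64(-24.3), np.float64(-24.6), np.float64(-24.5), np.float64(-24.6), np.float64(-24.3), np.float64(-24.8)]
side 0 +x [np.float64(30.6), np.float64(30.1), np.float64(30.5), np.float64(30.1), np.float64(30.5), np.float64(30.1), np.float64(30.1), np.float64(30.5), np.float64(30.1)]
side 10 -y [np.float64(-53.5), np.float64(-53.5), np.float64(-53.0), np.float64(-53.9), np.float64(-53.5), np.float64(-53.5), np.float64(-53.4), np.float64(-53.4)]
side 10 +y [np.float64(56.6), np.float64(56.6), np.float64(59.5), np.float64(59.6), np.float64(57.5), np.float64(57.6), np.float64(57.0), np.float64(57.1)]
side 10 -x [np.float64(-24.3), np.float64(-24.8), np.float64(-24.6), np.float64(-24.6), np.float64(-24.7), 
[... 891 characters left out ...]
64(31.6), np.float64(32.0)]
top 10 -y [np.float64(-64.0), np.float64(-63.8), np.float64(-53.5), np.float64(-54.8), np.float64(-64.1), np.float64(-63.8), np.float64(-54.9), np.float64(-54.5)]
top 10 +y [np.float64(52.0), np.float64(53.6), np.float64(54.1), np.float64(55.0), np.float64(53.7), np.float64(53.5), np.float64(55.1), np.float64(55.1)]
top 10 -x [np.float64(-24.3), np.float64(-24.3), np.float64(-24.3), np.float64(-24.2), np.float64(-24.2), np.float64(-24.2), np.float64(-24.2), np.float64(-24.3), np.float64(-24.2)]
top 10 +x [np.float64(31.1), np.float64(31.1), np.float64(31.1), np.float64(31.1), np.float64(30.7), np.float64(31.1), np.float64(31.6), np.float64(31.6), np.float64(31.1)]
```

View pics/warp.png

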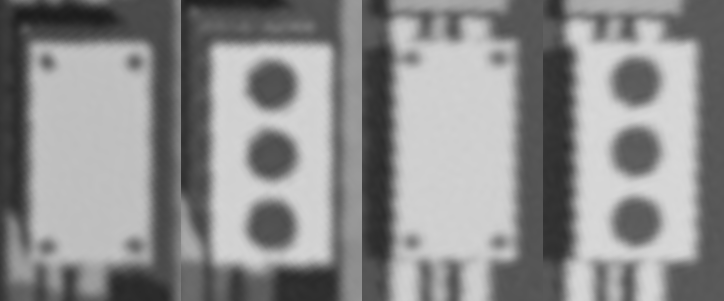

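```bash
cat >> prof.py <<'E'
def blobs(w,s,hw,pts,r):
    o=[]
    for x,y in pts:
        for _ in range(4):
            cx,cy=(hw[0]+x)*s,(hw[1]+y)*s;R=int(r*s)
            p=cv2.getRectSubPix(w.astype(np.float32),(2*R+1,2*R+1),(cx,cy));yy,xx=np.mgrid[-R:R+1,-R:R+1]
            m=np.clip(np.median(np.r_[p[0],p[-1],p[:,0],p[:,-1]])-8-p,0,None)
            x+=(m*xx).sum()/m.sum()/s;y+=(m*yy).sum()/m.sum()/s
        o.append((x,y))
    return np.array(o)
E
python3 - <<'E'
from prof import *
for n in CI:
  c={"side":(.6483,.0285),"top":(.6456,.0303)}[n]
  w,s,hw=warp(n,cv2.imread(f"pics/{n}0.png"),c,13.3,.068,4)
  b=blobs(w,s,hw,[(-22,-45),(22,-45),(22,47),(-22,47)],5);print(n,"screws",b.round(1).tolist(),b.mean(0).round(2),"yaw",np.degrees(np.arctan2(-(b[2]+b[3]-b[0]-b[1])[0],(b[2]+b[3]-b[0]-b[1])[1])).round(2))
  for k in (7,10):
    w,s,hw=warp(n,cv2.imread(f"pics/{n}{k}.png"),c,13.3,.082,4)
    b=blobs(w,s,hw,[(0,-35),(0,0),(0,35)],16);print(n,k,"discs",b.round(1).tolist(),b.mean(0).round(2),"yaw",np.degrees(np.arctan2(-(b[2]-b[0])[0],(b[2]-b[0])[1])).round(2))
E
```

```text
side screws [[-21.7, -44.1], [22.4, -44.0], [22.6, 47.8], [-21.9, 48.5]] [0.35 2.04] yaw -0.0
side 7 discs [[-1.8, -32.6], [-1.7, 2.4], [-2.1, 37.4]] [-1.87  2.38] yaw 0.24
side 10 discs [[0.3, -32.5], [0.3, 2.4], [0.2, 37.4]] [0.25 2.44] yaw 0.11
top screws [[-21.3, -46.1], [23.5, -46.2], [23.8, 45.9], [-20.5, 45.8]] [ 1.4  -0.13] yaw -0.32
top 7 discs [[-0.4, -34.5], [-0.8, 0.7], [-0.9, 35.5]] [-0.71  0.57] yaw 0.45
top 10 discs [[1.4, -34.5], [1.5, 0.5], [1.5, 35.5]] [1.45 0.51] yaw -0.12
```

step_arm([
  {"xyz": [0.01, -0.005, 0], "twist": [1.38, -5.84, 0]},
  {"xyz": [0.02, -0.01, 0], "twist": [2.76, -11.68, 0]},
  {"xyz": [0.03, -0.015, -0.005], "twist": [4.14, -17.52, 0]},
  {"xyz": [0.045, -0.02, -0.015], "twist": [5.52, -23.36, 0]},
  {"xyz": [0.06, -0.026, -0.035], "twist": [6.9, -29.2, 0]},
  {"xyz": [0.072, -0.031, -0.05], "twist": [6.9, -29.2, 0]},
  {"xyz": [0.0757, -0.0314, -0.0538], "twist": [6.9, -29.2, 0]},
  {"xyz": [0.0757, -0.0314, -0.0538], "twist": [6.9, -29.2, 0]},
  {"xyz": [0.0757, -0.0314, -0.0538], "twist": [6.9, -29.2, 0]},
  {"xyz": [0.0757, -0.0314, -0.0538], "twist": [6.9, -29.2, 0]},
  {"xyz": [0.0757, -0.0314, -0.0538], "twist": [6.9, -29.2, 0]},
  {"xyz": [0.0757, -0.0314, -0.0538], "twist": [6.9, -29.2, 0]},
])

```text
time: 16.25
tool_pos: [0.4657, -0.0409, 0.1988]
ee_rot: [-1.573, -0.526, 0.235]
wrist_force: [0.0, -0.9, 0.3]
width: 0.0939
```

```bash
python3 - <<'E'
from m import *
from scipy.spatial.transform import Rotation as Ro
p,d=robot.snapshot("side");cv2.imwrite("pics/side11.png",p[:,:,::-1])
p2,_=robot.snapshot("top");cv2.imwrite("pics/top11.png",p2[:,:,::-1])
o=robot.get_obs();print(o['tool_pos'],o['ee_rot']);print(Ro.from_euler("xyz",o['ee_rot']).as_matrix().round(3))
im=p[150:290,220:400,::-1]
cv2.imwrite("pics/s11.png",cv2.resize(im,None,fx=4,fy=4,interpolation=2))
E
```

```text
[ 0.46534984 -0.04089797  0.19802633] [-1.57209268 -0.52487345  0.23375742]
[[ 0.842  0.488 -0.231]
 [ 0.2    0.115  0.973]
 [ 0.501 -0.865 -0.001]]
```

View pics/s11.png

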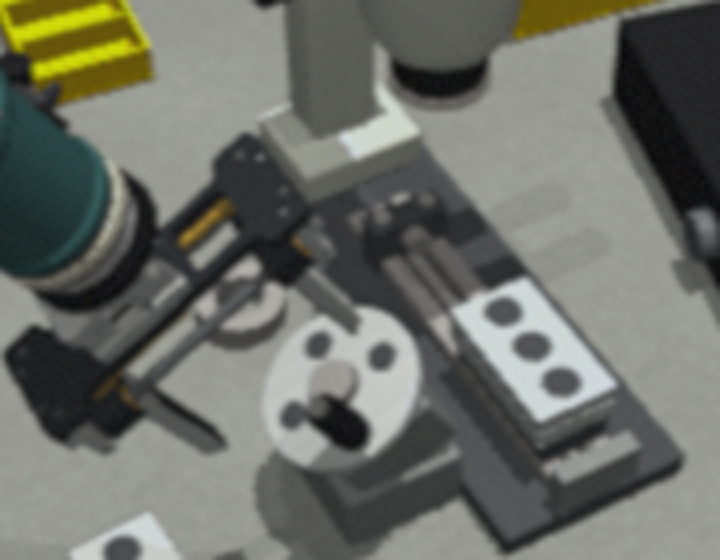

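step_arm([
  {"xyz": [0.0049, 0.0012, -0.0087], "twist": [0, 0, 0]},
  {"xyz": [0.0098, 0.0023, -0.0173], "twist": [0, 0, 0]},
  {"xyz": [0.0147, 0.0035, -0.026], "twist": [0, 0, 0]},
  {"xyz": [0.0196, 0.0046, -0.0347], "twist": [0, 0, 0]},
  {"xyz": [0.0245, 0.0058, -0.0433], "twist": [0, 0, 0]},
  {"xyz": [0.0294, 0.0069, -0.052], "twist": [0, 0, 0]},
  {"xyz": [0.0343, 0.0081, -0.0607], "twist": [0, 0, 0]},
  {"xyz": [0.0389, 0.0092, -0.0693], "twist": [0, 0, 0]},
  {"xyz": [0.0389, 0.0092, -0.0693], "twist": [0, 0, 0]},
  {"xyz": [0.0389, 0.0092, -0.0693], "twist": [0, 0, 0]},
  {"xyz": [0.0389, 0.0092, -0.0693], "twist": [0, 0, 0]},
])

```text
time: 17.27
tool_pos: [0.504, -0.0319, 0.1282]
ee_rot: [-1.571, -0.524, 0.233]
wrist_force: [-0.1, 0.2, 0.0]
width: 0.0942
```

```bash
python3 - <<'E'
from m import *
p,d=robot.snapshot("side");cv2.imwrite("pics/side12.png",p[:,:,::-1])
o=robot.get_obs();print(o['tool_pos'],o['ee_rot'],o['wrist_force'])
im=p[190:290,240:360,::-1]
cv2.imwrite("pics/s12.png",cv2.resize(im,None,fx=6,fy=6,interpolation=2))
E
```

```text
[ 0.50415991 -0.03200874  0.12852582] [-1.57181734 -0.52483498  0.23284351] [ 0.45200288 -0.04265521  0.16535501]
```

View pics/s12.png

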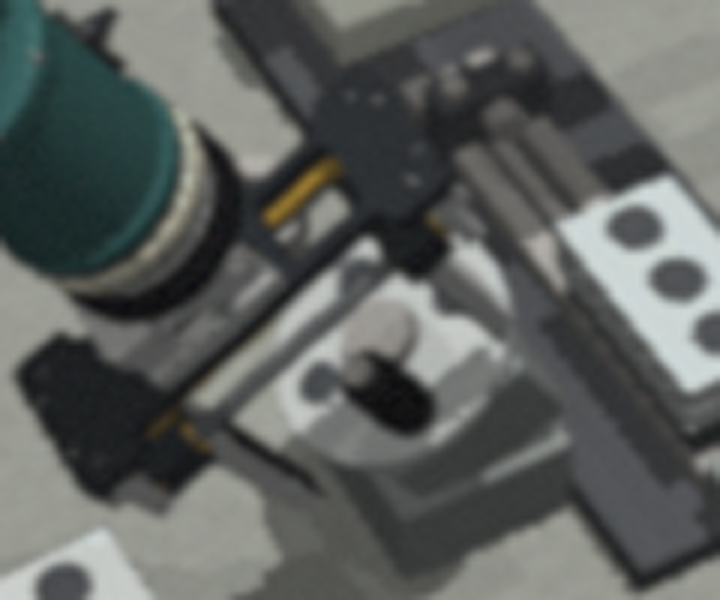

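step_arm([
  {"xyz": [0, 0, 0], "twist": [0, 0, 0]},
  {"xyz": [0, 0, 0], "twist": [0, 0, 0]},
  {"xyz": [0, 0, 0], "twist": [0, 0, 0]},
  {"xyz": [0, 0, 0], "twist": [0, 0, 0]},
  {"xyz": [0, 0, 0], "twist": [0, 0, 0]},
  {"xyz": [0, 0, 0], "twist": [0, 0, 0]},
  {"xyz": [0, 0, 0], "twist": [0, 0, 0]},
  {"xyz": [0, 0, 0], "twist": [0, 0, 0]},
  {"xyz": [0, 0, 0], "twist": [0, 0, 0]},
  {"xyz": [0, 0, 0], "twist": [0, 0, 0]},
], fingers=255)

```text
time: 18.15
tool_pos: [0.5038, -0.0319, 0.1277]
ee_rot: [-1.571, -0.524, 0.232]
wrist_force: [0.3, -0.3, -1.2]
width: 0.0307
```

```bash
python3 - <<'E'
from m import *
a=np.radians(13.3);c,s=np.cos,np.sin
ex=np.array([c(np.pi/6)*c(a),c(np.pi/6)*s(a),.5]);A=np.array([-.5*c(a),-.5*s(a),c(np.pi/6)]);ey=np.cross(A,ex)
o=robot.get_obs();f=o['wrist_force'];print(o['tool_pos'],o['width'],f,"f in ex,ey,A",f@ex,f@ey,f@A)
ph0=np.radians(-101.16);r=.042
def off(d): return r*((c(ph0-d)-c(ph0))*ex+(s(ph0-d)-s(ph0))*ey)
for k in range(0,375,15): print(k,(off(np.radians(k))).round(4).tolist())
E
```

```text
[ 0.50384943 -0.03185605  0.12768187] 0.030679907127811462 [ 0.31196139 -0.33644882 -1.19286671] f in ex,ey,A -0.40054337099314447 -0.39919151982053414 -1.1461500069374824
0 [0.0, 0.0, 0.0]
15 [-0.0096, 0.0013, -0.0052]
30 [-0.0187, 0.0054, -0.0098]
45 [-0.0266, 0.012, -0.0134]
60 [-0.033, 0.0206, -0.0158]
75 [-0.0373, 0.0306, -0.0169]
90 [-0.0392, 0.0414, -0.0165]
105 [-0.0387, 0.0522, -0.0148]
120 [-0.0356, 0.0623, -0.0117]
135 [-0.0304, 0.071, -0.0076]
150 [-0.0232, 0.0777, -0.0027]
165 [-0.0146, 0.0819, 0.0027]
180 [-0.0053, 0.0834, 0.0081]
195 [0.0043, 0.0821, 0.0133]
210 [0.0134, 0.078, 0.0179]
225 [0.0214, 0.0714, 0.0215]
240 [0.0278, 0.0628, 0.0239]
255 [0.032, 0.0528, 0.025]
270 [0.034, 0.042, 0.0247]
285 [0.0334, 0.0312, 0.0229]
300 [0.0304, 0.0211, 0.0199]
315 [0.0251, 0.0124, 0.0158]
330 [0.0179, 0.0057, 0.0108]
345 [0.0094, 0.0015, 0.0055]
360 [-0.0, -0.0, -0.0]
```

step_arm([
  {"xyz": [0, 0, 0], "twist": [0, 0, 0]},
  {"xyz": [0, 0, 0], "twist": [0, 0, 0]},
  {"xyz": [0, 0, 0], "twist": [0, 0, 0]},
])

```text
time: 18.4
tool_pos: [0.5045, -0.0318, 0.1281]
ee_rot: [-1.571, -0.525, 0.232]
wrist_force: [4.5, 1.6, -1.7]
width: 0.0248
```

step_arm([
  {"xyz": [-0.0048, 0.0006, -0.0026], "twist": [0, 0, 0]},
  {"xyz": [-0.0096, 0.0013, -0.0052], "twist": [0, 0, 0]},
  {"xyz": [-0.0142, 0.0033, -0.0075], "twist": [0, 0, 0]},
  {"xyz": [-0.0187, 0.0054, -0.0098], "twist": [0, 0, 0]},
  {"xyz": [-0.0227, 0.0087, -0.0116], "twist": [0, 0, 0]},
  {"xyz": [-0.0266, 0.012, -0.0134], "twist": [0, 0, 0]},
])

```text
time: 18.9
tool_pos: [0.4784, -0.0212, 0.1149]
ee_rot: [-1.575, -0.527, 0.233]
wrist_force: [8.8, -1.8, -4.0]
width: 0.0248
```

step_arm([
  {"xyz": [-0.0033, 0.0042, -0.0013], "twist": [0, 0, 0]},
  {"xyz": [-0.0064, 0.0086, -0.0024], "twist": [0, 0, 0]},
  {"xyz": [-0.0088, 0.0136, -0.0031], "twist": [0, 0, 0]},
  {"xyz": [-0.0107, 0.0186, -0.0035], "twist": [0, 0, 0]},
  {"xyz": [-0.0119, 0.024, -0.0035], "twist": [0, 0, 0]},
  {"xyz": [-0.0126, 0.0294, -0.0031], "twist": [0, 0, 0]},
  {"xyz": [-0.0126, 0.0294, -0.0031], "twist": [0, 0, 0]},
])

```text
time: 19.48
tool_pos: [0.4646, 0.0086, 0.111]
ee_rot: [-1.575, -0.523, 0.234]
wrist_force: [2.0, -3.7, -1.1]
width: 0.0245
```

```bash
cat > st.py <<'E'
from m import *
a=np.radians(13.3);c,s=np.cos,np.sin
ex=np.array([c(np.pi/6)*c(a),c(np.pi/6)*s(a),.5]);A=np.array([-.5*c(a),-.5*s(a),c(np.pi/6)]);ey=np.cross(A,ex)
C=np.array([.4975,.009,.1387])-.008*A
def st():
    o=robot.get_obs();f=o['wrist_force'];d=(o['tool_pos']-C)*1000
    x,y=d@ex,d@ey
    print(o['time'],"rad",np.hypot(x,y).round(2),"ang",np.degrees(np.arctan2(y,x)).round(1),"turned",(-101.16-np.degrees(np.arctan2(y,x)))%360,"h",(d@A).round(2),"F ex,ey,A",(f@ex).round(1),(f@ey).round(1),(f@A).round(1),"w",o['width'],"xy",x.round(2),y.round(2))
E
python3 - <<'E'
from st import *
st()
p,d=robot.snapshot("side");cv2.imwrite("pics/side13.png",p[:,:,::-1]);np.save("pics/side13.npy",d)
cv2.imwrite("pics/s13.png",cv2.resize(p[165:290,240:400,::-1],None,fx=5,fy=5,interpolation=2)[:600])
E
```

```text
19.4833 rad 42.31 ang 170.3 turned 88.58808865961203 h 0.07 F ex,ey,A 0.4 -4.0 -1.5 w 0.0245364688761692 xy -41.7 7.16
```

View pics/s13.png

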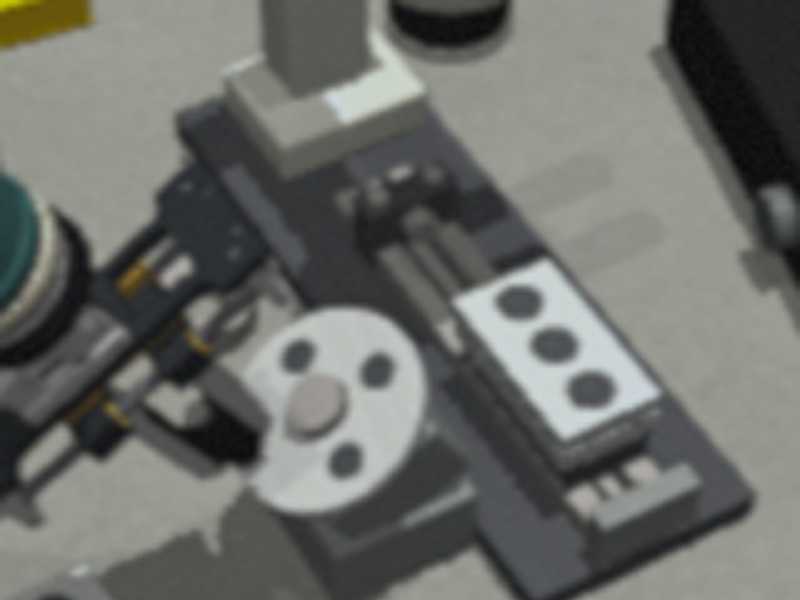

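```bash
cat > tab.py <<'E'
import sys
from st import *
def tab(p0,p1,n):
    q0=np.radians(-101.16-p0)
    r=[]
    for k in range(1,n+1):
        q=np.radians(-101.16-p0-(p1-p0)*k/n);v=.042*((c(q)-c(q0))*ex+(s(q)-s(q0))*ey)
        r.append('{"xyz": [%.4f, %.4f, %.4f], "twist": [0, 0, 0]}'%tuple(v))
    print("["+", ".join(r)+"]")
E
python3 -c "
from tab import *
for p in(90,210,330):tab(p,p+120,12)"
```

```text
[{"xyz": [0.0001, 0.0072, 0.0010], "twist": [0, 0, 0]}, {"xyz": [0.0013, 0.0143, 0.0026], "twist": [0, 0, 0]}, {"xyz": [0.0036, 0.0209, 0.0048], "twist": [0, 0, 0]}, {"xyz": [0.0069, 0.0269, 0.0074], "twist": [0, 0, 0]}, {"xyz": [0.0111, 0.0321, 0.0105], "twist": [0, 0, 0]}, {"xyz": [0.0160, 0.0363, 0.0138], "twist": [0, 0, 0]}, {"xyz": [0.0216, 0.0394, 0.0174], "twist": [0, 0, 0]}, {"xyz": [0.0277, 0.0413, 0.0210], "twist": [0, 0, 0]}, {"xyz": [0.0340, 0.0420, 0.0247], "twist": [0, 0, 0]}, {"xyz": [0.0404, 0.0414, 0.0282], "twist": [0, 0, 0]}, {"xyz": [0.0466, 0.0396, 0.0315], "twist": [0, 0, 0]}, {"xyz": [0.0526, 0.0366, 0.0344], "twist": [0, 0, 0]}]
[{"xyz": [0.0055, -0.0041, 0.0025], "twist": [0, 0, 0]}, {"xyz": [0.0103, -0.0092, 0.0046], "twist": [0, 0, 0]}, {"xyz": [0.0144, -0.0152, 0.0061], "twist": [0, 0, 0]}, {"xyz": [0.0175, -0.0217, 0.0069], "twist": [0, 0, 0]}, {"xyz": [0.0196, -0.0287, 0.0072], "twist": [0, 0, 0]}, {"xyz": [0.0206, -0.0360, 0.0068], "twist": [0, 0, 0]}, {"xyz": [0.0205, -0.0432, 0.0058], "twist": [0, 0, 0]}, {"xyz": [0.0193, -0.0503, 0.0041], "twist": [0
[... 227 characters left out ...]
, 0, 0]}]
[{"xyz": [-0.0056, -0.0031, -0.0036], "twist": [0, 0, 0]}, {"xyz": [-0.0116, -0.0051, -0.0072], "twist": [0, 0, 0]}, {"xyz": [-0.0179, -0.0057, -0.0108], "twist": [0, 0, 0]}, {"xyz": [-0.0243, -0.0052, -0.0144], "twist": [0, 0, 0]}, {"xyz": [-0.0306, -0.0033, -0.0176], "twist": [0, 0, 0]}, {"xyz": [-0.0366, -0.0003, -0.0206], "twist": [0, 0, 0]}, {"xyz": [-0.0421, 0.0038, -0.0231], "twist": [0, 0, 0]}, {"xyz": [-0.0469, 0.0089, -0.0252], "twist": [0, 0, 0]}, {"xyz": [-0.0510, 0.0149, -0.0267], "twist": [0, 0, 0]}, {"xyz": [-0.0541, 0.0214, -0.0275], "twist": [0, 0, 0]}, {"xyz": [-0.0562, 0.0284, -0.0278], "twist": [0, 0, 0]}, {"xyz": [-0.0572, 0.0357, -0.0274], "twist": [0, 0, 0]}]
```

step_arm([
  {"xyz": [0.0001, 0.0072, 0.001], "twist": [0, 0, 0]},
  {"xyz": [0.0013, 0.0143, 0.0026], "twist": [0, 0, 0]},
  {"xyz": [0.0036, 0.0209, 0.0048], "twist": [0, 0, 0]},
  {"xyz": [0.0069, 0.0269, 0.0074], "twist": [0, 0, 0]},
  {"xyz": [0.0111, 0.0321, 0.0105], "twist": [0, 0, 0]},
  {"xyz": [0.016, 0.0363, 0.0138], "twist": [0, 0, 0]},
  {"xyz": [0.0216, 0.0394, 0.0174], "twist": [0, 0, 0]},
  {"xyz": [0.0277, 0.0413, 0.021], "twist": [0, 0, 0]},
  {"xyz": [0.034, 0.042, 0.0247], "twist": [0, 0, 0]},
  {"xyz": [0.0404, 0.0414, 0.0282], "twist": [0, 0, 0]},
  {"xyz": [0.0466, 0.0396, 0.0315], "twist": [0, 0, 0]},
  {"xyz": [0.0526, 0.0366, 0.0344], "twist": [0, 0, 0]},
])

```text
time: 20.53
tool_pos: [0.5147, 0.0476, 0.1442]
ee_rot: [-1.566, -0.517, 0.232]
wrist_force: [-9.6, 1.8, 4.8]
width: 0.0246
```

```bash
python3 -c "
from st import *
st()"
```

```text
20.5333 rad 41.88 ang 53.4 turned 205.4106898295789 h -0.09 F ex,ey,A -5.4 3.9 8.6 w 0.024645864418834144 xy 24.95 33.64
```

step_arm([
  {"xyz": [0.0055, -0.0041, 0.0025], "twist": [0, 0, 0]},
  {"xyz": [0.0103, -0.0092, 0.0046], "twist": [0, 0, 0]},
  {"xyz": [0.0144, -0.0152, 0.0061], "twist": [0, 0, 0]},
  {"xyz": [0.0175, -0.0217, 0.0069], "twist": [0, 0, 0]},
  {"xyz": [0.0196, -0.0287, 0.0072], "twist": [0, 0, 0]},
  {"xyz": [0.0206, -0.036, 0.0068], "twist": [0, 0, 0]},
  {"xyz": [0.0205, -0.0432, 0.0058], "twist": [0, 0, 0]},
  {"xyz": [0.0193, -0.0503, 0.0041], "twist": [0, 0, 0]},
  {"xyz": [0.017, -0.0569, 0.002], "twist": [0, 0, 0]},
  {"xyz": [0.0137, -0.0629, -0.0007], "twist": [0, 0, 0]},
  {"xyz": [0.0095, -0.068, -0.0037], "twist": [0, 0, 0]},
  {"xyz": [0.0046, -0.0723, -0.007], "twist": [0, 0, 0]},
])

```text
time: 21.53
tool_pos: [0.523, -0.0251, 0.1395]
ee_rot: [-1.568, -0.528, 0.231]
wrist_force: [6.5, 4.4, -1.6]
width: 0.0246
```

```bash
python3 -c "
from st import *
st()
p,d=robot.snapshot('side');cv2.imwrite('pics/side14.png',p[:,:,::-1]);np.save('pics/side14.npy',d)
cv2.imwrite('pics/s14.png',cv2.resize(p[165:285,240:400,::-1],None,fx=5,fy=5,interpolation=2))"
```

```text
21.5333 rad 41.86 ang -68.8 turned 327.63075784979634 h 0.18 F ex,ey,A 5.5 2.7 -5.1 w 0.024648861044114487 xy 15.14 -39.02
```

View pics/s14.png

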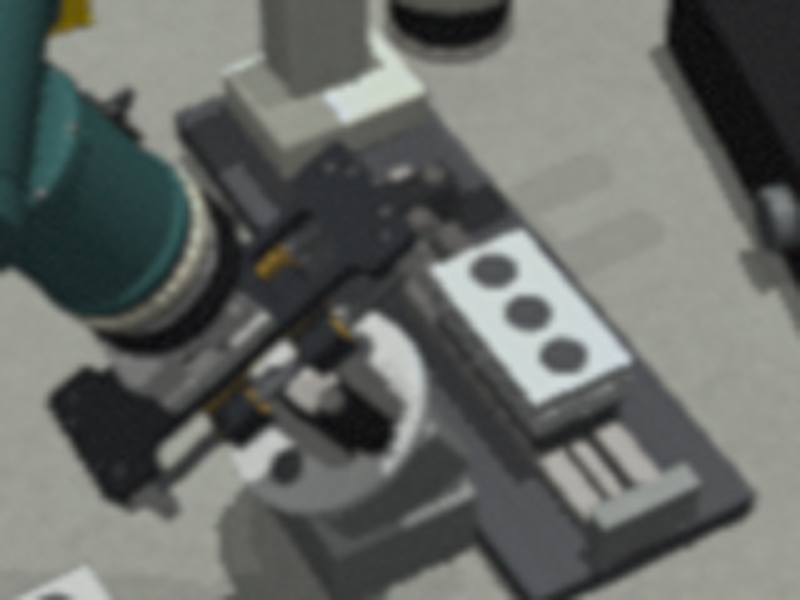

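step_arm([
  {"xyz": [-0.0056, -0.0031, -0.0036], "twist": [0, 0, 0]},
  {"xyz": [-0.0116, -0.0051, -0.0072], "twist": [0, 0, 0]},
  {"xyz": [-0.0179, -0.0057, -0.0108], "twist": [0, 0, 0]},
  {"xyz": [-0.0243, -0.0052, -0.0144], "twist": [0, 0, 0]},
  {"xyz": [-0.0306, -0.0033, -0.0176], "twist": [0, 0, 0]},
  {"xyz": [-0.0366, -0.0003, -0.0206], "twist": [0, 0, 0]},
  {"xyz": [-0.0421, 0.0038, -0.0231], "twist": [0, 0, 0]},
  {"xyz": [-0.0469, 0.0089, -0.0252], "twist": [0, 0, 0]},
  {"xyz": [-0.051, 0.0149, -0.0267], "twist": [0, 0, 0]},
  {"xyz": [-0.0541, 0.0214, -0.0275], "twist": [0, 0, 0]},
  {"xyz": [-0.0562, 0.0284, -0.0278], "twist": [0, 0, 0]},
  {"xyz": [-0.0572, 0.0357, -0.0274], "twist": [0, 0, 0]},
])

```text
time: 22.58
tool_pos: [0.4646, 0.0078, 0.1109]
ee_rot: [-1.576, -0.523, 0.233]
wrist_force: [3.5, -6.3, -3.4]
width: 0.0244
```

step_arm([
  {"xyz": [0.0001, 0.0072, 0.001], "twist": [0, 0, 0]},
  {"xyz": [0.0013, 0.0143, 0.0026], "twist": [0, 0, 0]},
  {"xyz": [0.0036, 0.0209, 0.0048], "twist": [0, 0, 0]},
  {"xyz": [0.0069, 0.0269, 0.0074], "twist": [0, 0, 0]},
  {"xyz": [0.0111, 0.0321, 0.0105], "twist": [0, 0, 0]},
  {"xyz": [0.016, 0.0363, 0.0138], "twist": [0, 0, 0]},
  {"xyz": [0.0216, 0.0394, 0.0174], "twist": [0, 0, 0]},
  {"xyz": [0.0277, 0.0413, 0.021], "twist": [0, 0, 0]},
  {"xyz": [0.034, 0.042, 0.0247], "twist": [0, 0, 0]},
  {"xyz": [0.0404, 0.0414, 0.0282], "twist": [0, 0, 0]},
  {"xyz": [0.0466, 0.0396, 0.0315], "twist": [0, 0, 0]},
  {"xyz": [0.0526, 0.0366, 0.0344], "twist": [0, 0, 0]},
])

```text
time: 23.58
tool_pos: [0.5147, 0.0476, 0.1441]
ee_rot: [-1.566, -0.517, 0.233]
wrist_force: [-9.8, 1.7, 4.2]
width: 0.0248
```

```bash
python3 -c "
from st import *
st()
p,d=robot.snapshot('side');cv2.imwrite('pics/side15.png',p[:,:,::-1]);np.save('pics/side15.npy',d)
cv2.imwrite('pics/s15.png',cv2.resize(p[165:285,240:400,::-1],None,fx=5,fy=5,interpolation=2))
p2,d2=robot.snapshot('top');cv2.imwrite('pics/top15.png',p2[:,:,::-1])
a=np.radians(13.3);Y=np.array([-np.sin(a),np.cos(a)])
e=40*570/360/1000
print(tablefit('side',d,c0=np.array([.648,.0298])+Y*e,z0=.076,z1=.089), np.array([.648,.0298])+Y*e)
"
```

```text
23.5833 rad 41.86 ang 53.5 turned 205.3593653081617 h -0.1 F ex,ey,A -5.8 4.0 8.2 w 0.02476284066407136 xy 24.91 33.64
(((633.206298828125, 89.32513427734375), (63.08153533935547, 114.14375305175781), 14.182684898376465), np.int64(737), np.float64(0.08256845021586401), array([633.15665856,  86.57144184])) [0.63343018 0.09143466]
```

View pics/s15.png

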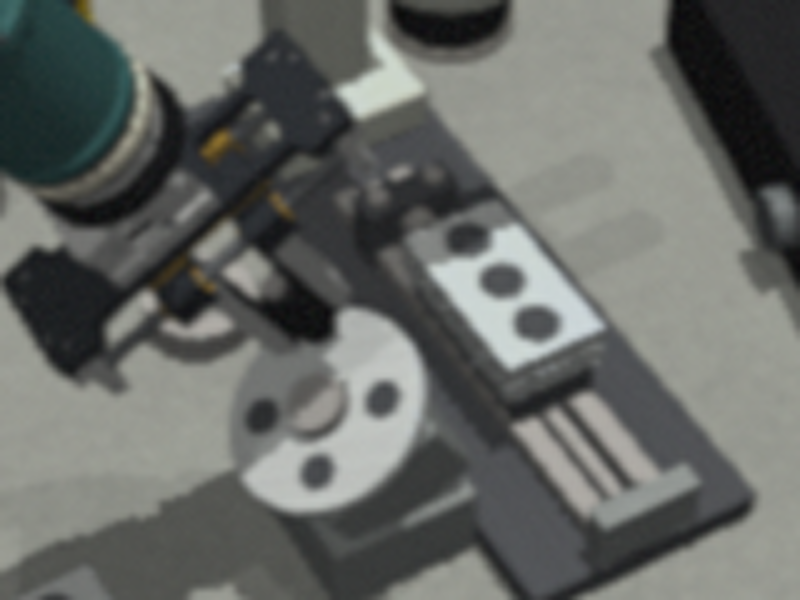

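step_arm([
  {"xyz": [0.0055, -0.0041, 0.0025], "twist": [0, 0, 0]},
  {"xyz": [0.0103, -0.0092, 0.0046], "twist": [0, 0, 0]},
  {"xyz": [0.0144, -0.0152, 0.0061], "twist": [0, 0, 0]},
  {"xyz": [0.0175, -0.0217, 0.0069], "twist": [0, 0, 0]},
  {"xyz": [0.0196, -0.0287, 0.0072], "twist": [0, 0, 0]},
  {"xyz": [0.0206, -0.036, 0.0068], "twist": [0, 0, 0]},
  {"xyz": [0.0205, -0.0432, 0.0058], "twist": [0, 0, 0]},
  {"xyz": [0.0193, -0.0503, 0.0041], "twist": [0, 0, 0]},
  {"xyz": [0.017, -0.0569, 0.002], "twist": [0, 0, 0]},
  {"xyz": [0.0137, -0.0629, -0.0007], "twist": [0, 0, 0]},
  {"xyz": [0.0095, -0.068, -0.0037], "twist": [0, 0, 0]},
  {"xyz": [0.0046, -0.0723, -0.007], "twist": [0, 0, 0]},
])

```text
time: 24.68
tool_pos: [0.523, -0.0251, 0.1394]
ee_rot: [-1.568, -0.528, 0.231]
wrist_force: [7.1, 4.7, -1.4]
width: 0.0246
```

```bash
python3 -c "
from tab import *
st()
p,d=robot.snapshot('side');cv2.imwrite('pics/side16.png',p[:,:,::-1]);np.save('pics/side16.npy',d)
cv2.imwrite('pics/s16.png',cv2.resize(p[175:255,300:400,::-1],None,fx=7,fy=7,interpolation=2))
tab(330,390,8);tab(390,465,12);tab(465,525,12)
"
```

```text
24.6833 rad 41.88 ang -69.0 turned 327.82452647416176 h 0.15 F ex,ey,A 6.2 2.9 -5.2 w 0.024632768194545924 xy 15.02 -39.09
[{"xyz": [-0.0041, -0.0024, -0.0027], "twist": [0, 0, 0]}, {"xyz": [-0.0086, -0.0042, -0.0054], "twist": [0, 0, 0]}, {"xyz": [-0.0132, -0.0053, -0.0081], "twist": [0, 0, 0]}, {"xyz": [-0.0179, -0.0057, -0.0108], "twist": [0, 0, 0]}, {"xyz": [-0.0227, -0.0054, -0.0135], "twist": [0, 0, 0]}, {"xyz": [-0.0275, -0.0044, -0.0160], "twist": [0, 0, 0]}, {"xyz": [-0.0322, -0.0027, -0.0184], "twist": [0, 0, 0]}, {"xyz": [-0.0366, -0.0003, -0.0206], "twist": [0, 0, 0]}]
[{"xyz": [-0.0035, 0.0025, -0.0016], "twist": [0, 0, 0]}, {"xyz": [-0.0068, 0.0053, -0.0031], "twist": [0, 0, 0]}, {"xyz": [-0.0098, 0.0085, -0.0043], "twist": [0, 0, 0]}, {"xyz": [-0.0124, 0.0121, -0.0054], "twist": [0, 0, 0]}, {"xyz": [-0.0148, 0.0160, -0.0062], "twist": [0, 0, 0]}, {"xyz": [-0.0168, 0.0200, -0.0068], "twist": [0, 0, 0]}, {"xyz": [-0.0184, 0.0243, -0.0071], "twist": [0, 0, 0]}, {"xyz": [-0.0196, 0.0287, -0.0072], "twist": [0, 0, 0]}, {"xyz": [-0.0203, 0.0333, -0.0070], "twist": [0, 0, 0]}, {"xyz": [-0.0207, 0.0378, -0.0066], "twist": [0, 0, 0]}, {"xyz": [-0.0205, 0.0423, -0.0059], "twist": [0, 0, 0]}, {"xyz": [-0.0200, 0.0468, -0.0050], "twist": [0, 0, 0]}]
[{"xyz": [0.0007, 0.0035, 0.0009], "twist": [0, 0, 0]}, {"xyz": [0.0018, 0.0069, 0.0019], "twist": [0, 0, 0]}, {"xyz": [0.0030, 0.0101, 0.0030], "twist": [0, 0, 0]}, {"xyz": [0.0045, 0.0132, 0.0043], "twist": [0, 0, 0]}, {"xyz": [0.0063, 0.0161, 0.0057], "twist": [0, 0, 0]}, {"xyz": [0.0083, 0.0188, 0.0072], "twist": [0, 0, 0]}, {"xyz": [0.0105, 0.0213, 0.0087], "twist": [0, 0, 0]}, {"xyz": [0.0129, 0.0235, 0.0104], "twist": [0, 0, 0]}, {"xyz": [0.0155, 0.0255, 0.0121], "twist": [0, 0, 0]}, {"xyz": [0.0182, 0.0272, 0.0138], "twist": [0, 0, 0]}, {"xyz": [0.0210, 0.0286, 0.0156], "twist": [0, 0, 0]}, {"xyz": [0.0240, 0.0297, 0.0174], "twist": [0, 0, 0]}]
```

View pics/s16.png

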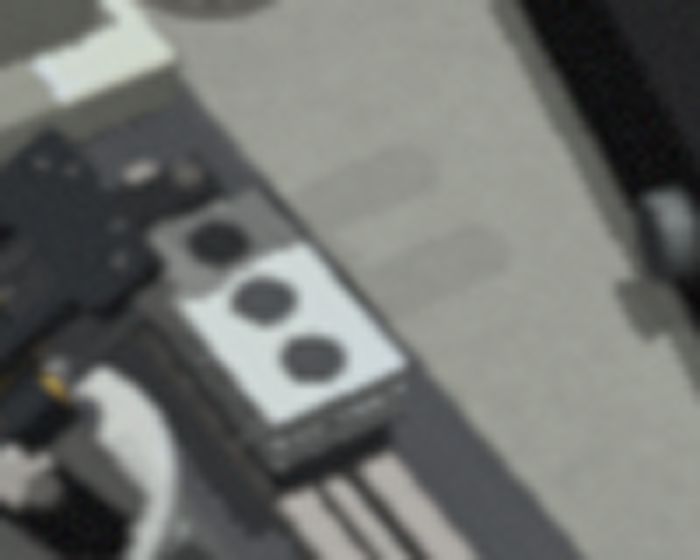

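step_arm([
  {"xyz": [-0.0041, -0.0024, -0.0027], "twist": [0, 0, 0]},
  {"xyz": [-0.0086, -0.0042, -0.0054], "twist": [0, 0, 0]},
  {"xyz": [-0.0132, -0.0053, -0.0081], "twist": [0, 0, 0]},
  {"xyz": [-0.0179, -0.0057, -0.0108], "twist": [0, 0, 0]},
  {"xyz": [-0.0227, -0.0054, -0.0135], "twist": [0, 0, 0]},
  {"xyz": [-0.0275, -0.0044, -0.016], "twist": [0, 0, 0]},
  {"xyz": [-0.0322, -0.0027, -0.0184], "twist": [0, 0, 0]},
  {"xyz": [-0.0366, -0.0003, -0.0206], "twist": [0, 0, 0]},
  {"xyz": [-0.0366, -0.0003, -0.0206], "twist": [0, 0, 0]},
])

```text
time: 25.48
tool_pos: [0.4856, -0.0268, 0.1182]
ee_rot: [-1.573, -0.525, 0.232]
wrist_force: [5.2, -0.9, -3.5]
width: 0.0252
```

```bash
python3 -c "
from tab import *
st()
p,d=robot.snapshot('side');cv2.imwrite('pics/side17.png',p[:,:,::-1]);np.save('pics/side17.npy',d)
im=p[180:240,300:380,::-1].astype(float);cv2.imwrite('pics/s17.png',cv2.resize(np.clip(255*(im/255)**.5,0,255).astype(np.uint8),None,fx=9,fy=9,interpolation=2))
"
```

```text
25.4833 rad 42.17 ang -130.5 turned 29.322972500064765 h 0.14 F ex,ey,A 2.4 -2.1 -5.5 w 0.025194253904703975 xy -27.38 -32.08
```

View pics/s17.png

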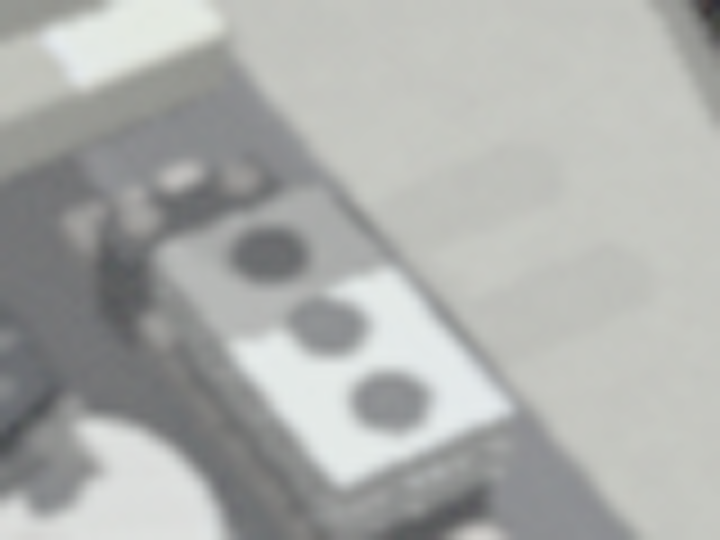

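step_arm([
  {"xyz": [-0.0035, 0.0025, -0.0016], "twist": [0, 0, 0]},
  {"xyz": [-0.0068, 0.0053, -0.0031], "twist": [0, 0, 0]},
  {"xyz": [-0.0098, 0.0085, -0.0043], "twist": [0, 0, 0]},
  {"xyz": [-0.0098, 0.0085, -0.0043], "twist": [0, 0, 0]},
])

```text
time: 25.87
tool_pos: [0.4759, -0.0186, 0.1138]
ee_rot: [-1.573, -0.525, 0.233]
wrist_force: [5.7, -0.5, -2.8]
width: 0.0245
```

```bash
python3 -c "
from tab import *
st();tab(408.75,438.75,6)"
```

```text
25.8667 rad 42.26 ang -148.9 turned 47.7057674037392 h 0.12 F ex,ey,A 3.3 -1.8 -5.2 w 0.024510387495788797 xy -36.17 -21.85
[{"xyz": [-0.0022, 0.0028, -0.0008], "twist": [0, 0, 0]}, {"xyz": [-0.0041, 0.0058, -0.0016], "twist": [0, 0, 0]}, {"xyz": [-0.0059, 0.0090, -0.0021], "twist": [0, 0, 0]}, {"xyz": [-0.0074, 0.0123, -0.0025], "twist": [0, 0, 0]}, {"xyz": [-0.0086, 0.0158, -0.0027], "twist": [0, 0, 0]}, {"xyz": [-0.0096, 0.0193, -0.0028], "twist": [0, 0, 0]}]
```

step_arm([
  {"xyz": [-0.0022, 0.0028, -0.0008], "twist": [0, 0, 0]},
  {"xyz": [-0.0041, 0.0058, -0.0016], "twist": [0, 0, 0]},
  {"xyz": [-0.0041, 0.0058, -0.0016], "twist": [0, 0, 0]},
])

```text
time: 26.12
tool_pos: [0.4719, -0.0132, 0.1122]
ee_rot: [-1.574, -0.525, 0.233]
wrist_force: [5.0, -2.9, -3.8]
width: 0.0249
```

```bash
python3 -c "
from tab import *
st();tab(418.75,433.75,3)"
```

```text
26.1167 rad 42.27 ang -158.2 turned 57.06773951428136 h 0.11 F ex,ey,A 1.8 -3.9 -5.4 w 0.024855812325436582 xy -39.26 -15.68
[{"xyz": [-0.0017, 0.0032, -0.0006], "twist": [0, 0, 0]}, {"xyz": [-0.0032, 0.0065, -0.0010], "twist": [0, 0, 0]}, {"xyz": [-0.0045, 0.0099, -0.0012], "twist": [0, 0, 0]}]
```

step_arm([
  {"xyz": [-0.0017, 0.0032, -0.0006], "twist": [0, 0, 0]},
  {"xyz": [-0.0032, 0.0065, -0.001], "twist": [0, 0, 0]},
  {"xyz": [-0.0032, 0.0065, -0.001], "twist": [0, 0, 0]},
])

```text
time: 26.37
tool_pos: [0.4685, -0.0069, 0.1112]
ee_rot: [-1.575, -0.524, 0.233]
wrist_force: [4.1, -3.1, -2.4]
width: 0.0248
```

```bash
python3 -c "
from tab import *
st();tab(428.75,443.75,3)
p,d=robot.snapshot('side');cv2.imwrite('pics/side18.png',p[:,:,::-1]);np.save('pics/side18.npy',d)
im=p[180:240,300:380,::-1].astype(float);cv2.imwrite('pics/s18.png',cv2.resize(np.clip(255*(im/255)**.5,0,255).astype(np.uint8),None,fx=9,fy=9,interpolation=2))"
```

```text
26.3667 rad 42.3 ang -168.0 turned 66.87893146153093 h 0.08 F ex,ey,A 1.6 -4.0 -3.7 w 0.024831399465987808 xy -41.38 -8.77
[{"xyz": [-0.0012, 0.0034, -0.0002], "twist": [0, 0, 0]}, {"xyz": [-0.0022, 0.0070, -0.0003], "twist": [0, 0, 0]}, {"xyz": [-0.0029, 0.0106, -0.0002], "twist": [0, 0, 0]}]
```

View pics/s18.png

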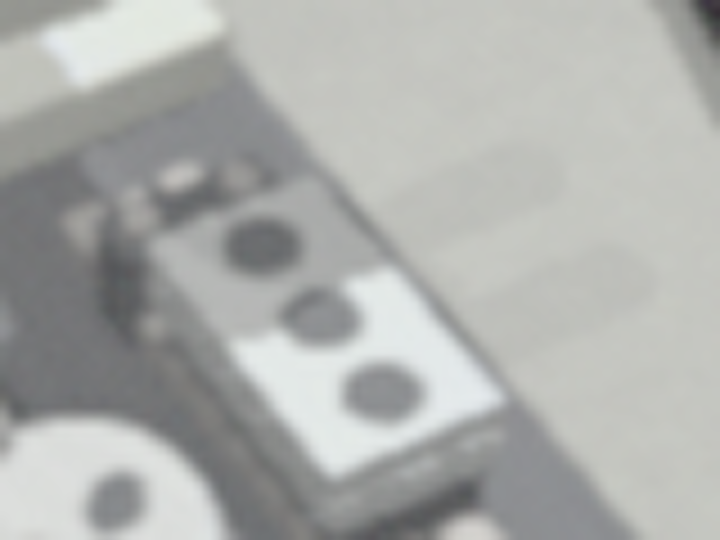

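step_arm([
  {"xyz": [-0.0012, 0.0034, -0.0002], "twist": [0, 0, 0]},
  {"xyz": [-0.0022, 0.007, -0.0003], "twist": [0, 0, 0]},
  {"xyz": [-0.0022, 0.007, -0.0003], "twist": [0, 0, 0]},
])

```text
time: 26.67
tool_pos: [0.4661, 0.0001, 0.1107]
ee_rot: [-1.575, -0.523, 0.234]
wrist_force: [2.2, -4.6, -2.4]
width: 0.0249
```

```bash
python3 -c "
from tab import *
st();tab(438.75,453.75,3);tab(448.75,463.75,3)"
```

```text
26.6667 rad 42.31 ang -178.0 turned 76.84816130251693 h 0.08 F ex,ey,A -0.3 -5.0 -2.6 w 0.024933996811076442 xy -42.28 -1.47
[{"xyz": [-0.0007, 0.0036, 0.0001], "twist": [0, 0, 0]}, {"xyz": [-0.0011, 0.0072, 0.0003], "twist": [0, 0, 0]}, {"xyz": [-0.0013, 0.0109, 0.0007], "twist": [0, 0, 0]}]
[{"xyz": [-0.0002, 0.0036, 0.0004], "twist": [0, 0, 0]}, {"xyz": [-0.0000, 0.0073, 0.0009], "twist": [0, 0, 0]}, {"xyz": [0.0004, 0.0108, 0.0016], "twist": [0, 0, 0]}]
```

step_arm([
  {"xyz": [-0.0007, 0.0036, 0.0001], "twist": [0, 0, 0]},
  {"xyz": [-0.0011, 0.0072, 0.0003], "twist": [0, 0, 0]},
  {"xyz": [-0.0011, 0.0072, 0.0003], "twist": [0, 0, 0]},
])

```text
time: 26.92
tool_pos: [0.4648, 0.0067, 0.1108]
ee_rot: [-1.577, -0.522, 0.234]
wrist_force: [1.6, -7.1, -2.2]
width: 0.0244
```

```bash
python3 -c "
from tab import *
st()"
```

```text
26.9167 rad 42.31 ang 172.9 turned 85.95911223642315 h 0.06 F ex,ey,A -1.2 -7.3 -1.9 w 0.024444226913249337 xy -41.98 5.24
```

step_arm([
  {"xyz": [-0.0002, 0.0036, 0.0004], "twist": [0, 0, 0]},
  {"xyz": [-0.0002, 0.0036, 0.0004], "twist": [0, 0, 0]},
  {"xyz": [-0.0002, 0.0036, 0.0004], "twist": [0, 0, 0]},
])

```text
time: 27.17
tool_pos: [0.4646, 0.008, 0.1109]
ee_rot: [-1.582, -0.521, 0.236]
wrist_force: [1.2, -13.1, -3.8]
width: 0.0246
```

```bash
python3 -c "
from tab import *
st()"
```

```text
27.1667 rad 42.29 ang 171.0 turned 87.8521032971978 h 0.06 F ex,ey,A -3.5 -13.0 -2.3 w 0.02463342685348254 xy -41.77 6.63
```

step_arm([
  {"xyz": [0, 0.0025, 0.0004], "twist": [0, 0, 0]},
  {"xyz": [0, 0.0025, 0.0004], "twist": [0, 0, 0]},
  {"xyz": [0, 0.0025, 0.0004], "twist": [0, 0, 0]},
])

```text
time: 27.42
tool_pos: [0.4646, 0.009, 0.111]
ee_rot: [-1.586, -0.52, 0.236]
wrist_force: [0.2, -16.7, -3.2]
width: 0.0244
```

```bash
python3 -c "
from tab import *
st()
p,d=robot.snapshot('side');cv2.imwrite('pics/side19.png',p[:,:,::-1]);np.save('pics/side19.npy',d)
im=p[180:240,300:380,::-1].astype(float);cv2.imwrite('pics/s19.png',cv2.resize(np.clip(255*(im/255)**.5,0,255).astype(np.uint8),None,fx=9,fy=9,interpolation=2))"
```

```text
27.4167 rad 42.28 ang 169.7 turned 89.09994949024917 h 0.06 F ex,ey,A -4.8 -16.3 -0.9 w 0.024443449545222515 xy -41.6 7.53
```

View pics/s19.png

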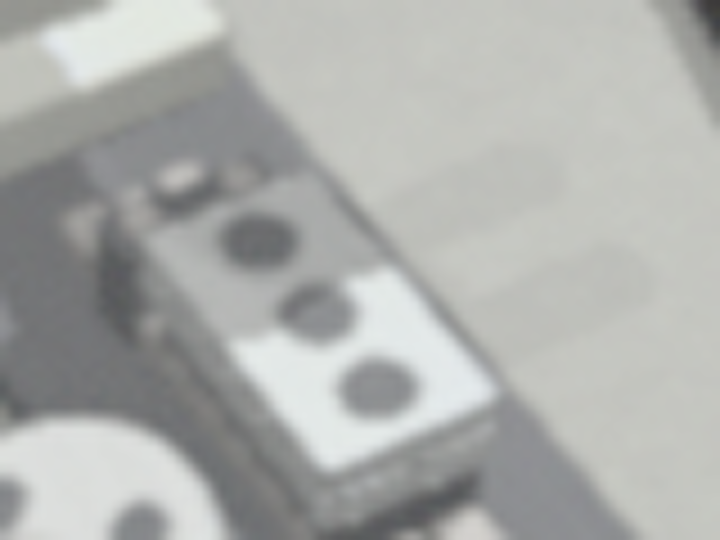

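step_arm([
  {"xyz": [0, -0.002, 0], "twist": [0, 0, 0]},
  {"xyz": [0, -0.003, 0], "twist": [0, 0, 0]},
  {"xyz": [0, -0.003, 0], "twist": [0, 0, 0]},
])

```text
time: 27.72
tool_pos: [0.4646, 0.0081, 0.111]
ee_rot: [-1.579, -0.521, 0.234]
wrist_force: [3.6, -9.1, -3.9]
width: 0.0251
```

```bash
python3 -c "
from tab import *
st()"
```

```text
27.7167 rad 42.3 ang 170.9 turned 87.89093630782247 h 0.08 F ex,ey,A -0.7 -9.7 -4.1 w 0.02512034400488058 xy -41.78 6.65
```

step_arm([
  {"xyz": [0, 0, 0], "twist": [0, 0, 0]},
  {"xyz": [0, 0, 0], "twist": [0, 0, 0]},
  {"xyz": [0, 0, 0], "twist": [0, 0, 0]},
  {"xyz": [0, 0, 0], "twist": [0, 0, 0]},
  {"xyz": [0, 0, 0], "twist": [0, 0, 0]},
  {"xyz": [0, 0, 0], "twist": [0, 0, 0]},
  {"xyz": [-0.0049, -0.0012, 0.0087], "twist": [0, 0, 0]},
  {"xyz": [-0.0122, -0.0029, 0.0217], "twist": [0, 0, 0]},
  {"xyz": [-0.0219, -0.0052, 0.039], "twist": [0, 0, 0]},
  {"xyz": [-0.0316, -0.0075, 0.0563], "twist": [0, 0, 0]},
  {"xyz": [-0.0414, -0.0098, 0.0736], "twist": [0, 0, 0]},
  {"xyz": [-0.0511, -0.0121, 0.0909], "twist": [0, 0, 0]},
], fingers=0)

```text
time: 28.72
tool_pos: [0.4129, -0.0002, 0.2036]
ee_rot: [-1.571, -0.524, 0.233]
wrist_force: [0.3, -0.1, 0.7]
width: 0.0935
```

```bash
python3 - <<'E'
from prof import *
a=np.radians(13.3);Y=np.array([-np.sin(a),np.cos(a)])
for n in CI:
    p,d=robot.snapshot(n); cv2.imwrite(f"pics/{n}20.png",p[:,:,::-1]); np.save(f"pics/{n}20.npy",d)
    b=(190,150,330,255)if n=="top" else (290,175,390,250)
    im=p[b[1]:b[3],b[0]:b[2],::-1].astype(float);k=5 if n=="top" else 8
    cv2.imwrite(f"pics/{n}20c.png",cv2.resize(np.clip(255*(im/255)**.5,0,255).astype(np.uint8),None,fx=k,fy=k,interpolation=2))
    c=np.array({"side":(.6483,.0285),"top":(.6456,.0303)}[n])+Y*.0898
    w,s,hw=warp(n,p[:,:,::-1].copy(),c,13.3,.082,4)
    g=blobs(w,s,hw,[(0,-35),(0,0),(0,35)],14);print(n,g.round(1).tolist(),g.mean(0))
o=robot.get_obs();print(o['time'],o['tool_pos'],o['wrist_force'])
E
```

```text
side [[0.1, -32.8], [0.5, 5.8], [0.5, 37.4]] [0.37699685 3.45090101]
top [[1.3, -34.7], [1.4, 3.4], [4.5, 36.8]] [2.41056008 1.83249832]
28.8167 [ 0.4146511  -0.001164    0.20692491] [0.3923167  0.21679139 0.11623731]
```

View pics/side20c.png

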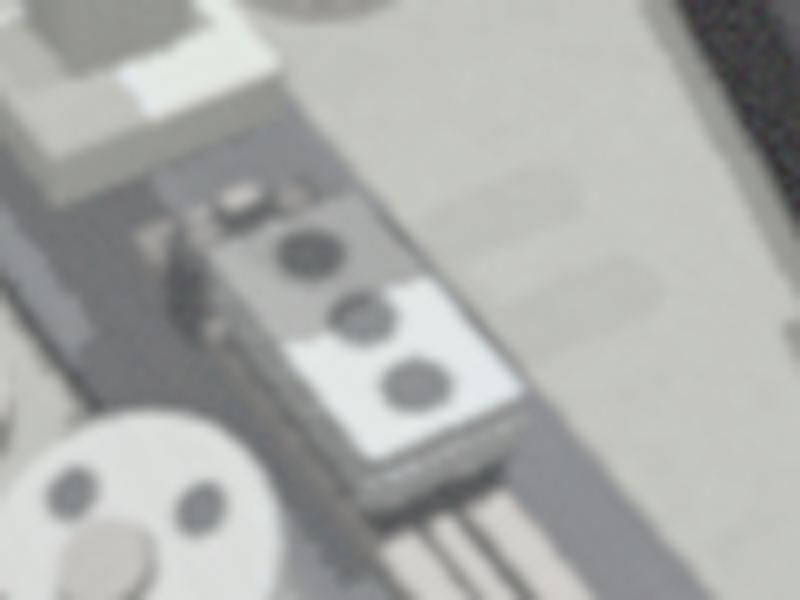

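View pics/top20c.png

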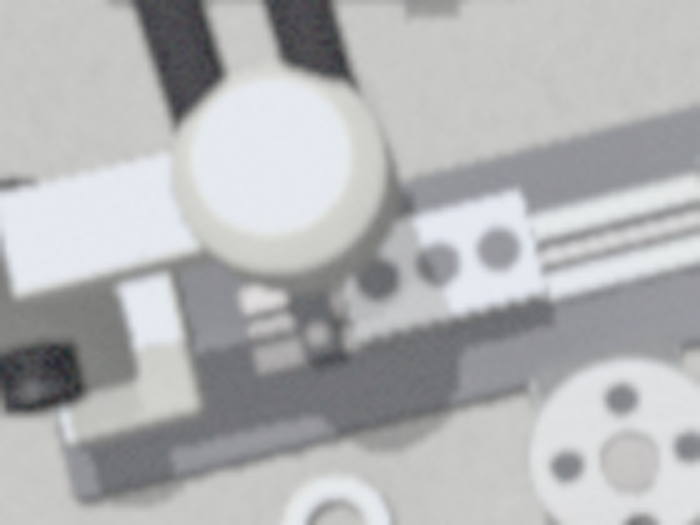

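step_arm([
  {"xyz": [-0.03, -0.01, 0.02], "twist": [0, 0, 0]},
  {"xyz": [-0.04, -0.02, 0.04], "twist": [0, 0, 0]},
  {"xyz": [-0.04, -0.02, 0.04], "twist": [0, 0, 0]},
  {"xyz": [-0.04, -0.02, 0.04], "twist": [0, 0, 0]},
])

```text
time: 29.15
tool_pos: [0.3741, -0.0211, 0.2428]
ee_rot: [-1.572, -0.525, 0.231]
wrist_force: [1.1, -1.2, 0.4]
width: 0.0943
```

```bash
python3 - <<'E'
from m import *
p,d=robot.snapshot("side");cv2.imwrite("pics/side21.png",p[:,:,::-1])
a=cv2.imread("pics/side0.png");
cv2.imwrite("pics/cmp.png",np.vstack([np.hstack([cv2.resize(a,(400,300)),cv2.resize(p[:,:,::-1],(400,300))]),np.hstack([cv2.resize(cv2.imread("pics/top0.png"),(400,300)),cv2.resize(cv2.imread("pics/top20.png"),(400,300))])]))
E
```

```text
(no output)
```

View pics/cmp.png

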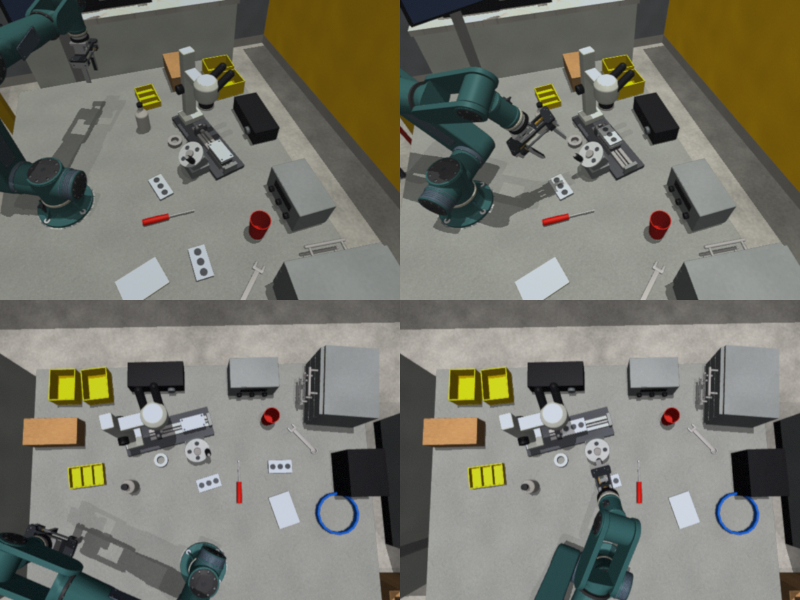

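Only the loose plate and the table have moved. The bottle is out of sight behind the arm in the side view, but the top view shows it in place. I'm handing the job in.

```bash
python3 -c "
from bench import robot
print(robot.close_job())"
```

```text
the job is handed in; nothing more can be done
None
```

The farther plate (about 0.58 m from the base) now lies on the slide table's plate, and the table is wound up against its stop. I handed the job in at about 29 s of the 67 s allowed; no verdict is reported.

- **Placing:** My first placing was about 2 mm off in x. I squared it by closing the jaws across both plates and eased off the side load before letting go. Checked with both cameras, the plate was then within 0.1 mm of the table's plate in x, about 0.5 mm off in y, and within about 0.2° of square by the better fits.
- **Winding:** I wound the wheel about 808° clockwise. The handle force then rose from about 4–5 N to 17 N and the wheel all but stopped, which I took as contact. The 89.8 mm of travel this gives agrees with my camera estimate of 87–90 mm to the stop. The contact itself was judged by force, because the pictures are too coarse to show the gap.
- **After letting go:** The one disc clear of shadow and the microscope head showed the plate had ridden along with no slip beyond about 0.3 mm. The automatic fit on the other two discs failed because of that shadow and the head, so I did not use it.
- **Other objects:** In the before-and-after pictures nothing else had moved. The other similar plate was partly hidden by the arm in the last top view, but the side view shows it in place.

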